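# Wedge open the soap clamp and rack the bars

### The arm

A 6-joint arm with a two-finger parallel gripper is mounted at the origin on the work surface. World frame = base frame: x ahead of the robot, y to its left, z up, the work surface at z = 0. Lengths are in m, angles in degrees, forces in N, time in s.
With the tool pointing down it reaches from about 0.375 to 0.9 m from the base axis. Payload 3.1 kg.
Tool frame: the origin (TCP) lies at the very end of the fingers, on their centre line; the grasp point (between the pads) lies 19 mm behind it; z points along the fingers, y is the direction in which the jaws open and shut (so a half turn about z gives the same grasp; the last joint's range is limited). The gripper opens to 87 mm and grips with 3 to 60 N. Pads are 19 mm wide; open, the fingers measure 117 mm over their backs; the gripper's body (75 mm by 190 mm) begins 51 mm behind the grasp point.
Start: joints at [62.195, 30.224, 82.088, -0, 67.689, -10.227], TCP at [0.189, 0.596, 0.223] pointing down, gripper open.
Joint ranges: [-176.69, 176.69], [-43.24, 126.21], [12.49, 139.97], [-82, 262], [0, 151.66], [-163.58, 163.58]. Speed limits (degrees/s): [159.86, 159.86, 180, 180, 180, 180].

### API

Orientations are given as a 3x3 rotation matrix whose columns are the frame's x, y, z axes.
In Python, from rig import readout, capture, camera_model, bot, spot_in, regions_of gives the robot as it stands.
- The arm moves only by the tool send_rows, never from a script. Its argument "moves" is a list that holds one entry, the list of rows, each a list of 7 numbers: the turn, a rotation vector about the tool's x, y, z in degrees, then the shift along the tool's x, y, z in cm, then the opening, from -1 (shut) to 1 (fully open). A call has exactly 5 rows; each row shifts and turns the commanded pose from where the row before left it, along the tool's axes as they then stand; what a row does not reach is not made up. A row lasts 1/10 s, in which the tool goes at most 50 mm and 8.59 degrees, less where a joint would pass 70% of its speed; a pose out of reach is approached as far as the arm can. A call with a gripper value outside its range is refused whole. The fingers move at their own pace and stop on an object; the grip force is fixed at half the most. Time passes only in rows, so rows that do not move let the fingers close, or fill a call up. It gives the time, the measured TCP pose, the force and the opening at its end, in the units of the state.
- readout.read_state(): the state, without advancing time (a new reading comes with each control period).
- capture(name): name is "scene" or "top" or "wrist"; returns the picture (480x640x3 uint8, blue, green, red); there is no depth.
- camera_model(name): a dict with "camera_matrix" (3x3 intrinsics, pixels), "k1" (the pictures are not rectified: a ray, as slopes to the right and down, at radius r is drawn at 1 + k1 r^2 times it, then the intrinsics apply), "pose" (4x4, takes a point from camera to world coordinates). Camera axes: x right, y up, looking along -z (the intrinsics and any distortion apply to the point x, -y, -z); pixel columns grow to the right and rows downward; lengths in m; the calibration is good to about 2 mm. A picture is of the moment at which its call begins: read the wrist's pose just before it. camera_model takes no time and is no camera call; for the wrist camera it gives the pose at the moment of the call.
- bot.hand_in(): hands the job in, once; it reports no verdict.
Trained networks look in the newest picture that a camera, given by its name, has taken for a name from the list of things; names that differ only in an ending like _2 or _b are one class to them, and where a whole thing is asked for, a point or a joint stands for the part that bears it (a point fixed in the world has none). Each returns a list of dicts, best first, with "p" (0 to 1); they miss things now and then, are a little off and sometimes report something else, mostly with a low value. They report only what shows in the picture. A call takes as long as a camera call.
- spot_in(camera, thing): "location" ([x, y, z] in m, in world coordinates, good to about 4 mm: the middle of the surface that is visible of it).
- regions_of(camera, thing): "mask" (480x640 bool, what is visible of it).
The state is a dict: "time_s": time; "joint_positions": joint angles; "qvel": joint speeds; "tau": joint torques, N m; "position": TCP position; "tcp_rot": TCP orientation; "force": force on the tool from outside, world axes, zero at the start; "moment": the same for the moment, N m; "opening": opening from 0.0 (shut) to 1.0 (fully open).
Only numpy, scipy, OpenCV 4.12 (cv2) and the standard library are available. Lean on these libraries where they do the work, as an engineer would, in place of code of your own. Each camera call takes 0.05 s, during which the arm holds its last target. There are 200 camera calls.

### The job

Home-made soap bars are held in the press-fitted wooden clamp: take the orange-handled wedge from its stand and work it down into the seam at the two ends by turns, a little at a time so that neither end ever gets more than about half a centimetre ahead of the other, until both ends have been opened by a good centimetre. Put the wedge back in its stand as it stood, and only once the clamp is open lift out every bar and set it flat on the drying rack, square to the rack and on whichever face, in one row centred on the dark middle slat between the two bowls, with roughly a finger's width of air between neighbours. Leave the bowls and everything else on the counter undisturbed.

Things in the scene. Friction and masses are not known exactly. Their poses are not given: they have to be found in the camera images.
- clamp: Wooden soap clamp fixed to the counter, 266 mm long (y), on a 6 mm board. Origin: on the counter, in the seam plane, midway along. +y along the seam to its left end, -x towards the robot, z up. The darker far jaw (x > 0) is fixed; the pale near jaw is prised off towards -x. Between the end blocks the jaws are rails 14 mm high, 21.5 mm either side of the seam, with the bars between.
- seam_left (a point): On the fixed clamp: middle of the left (+y) seam slot, 60 mm above the counter; axes as the clamp. Here both jaws have end blocks, 36 mm wide (y), 72 mm high, reaching 32 mm from the seam; the closed slot between them is 5 mm wide (2.5 mm each side of this point) from 9 mm above the counter up to this point, then flares to 17 mm at the block tops.
- seam_right (a point): Same at the right (clamp's -y) end, 218 mm from seam_left.
- jaw_left (a point): Point of the loose jaw that coincides with seam_left while closed; its offset from seam_left along the clamp's -x is how far the left end has been opened (0 to 16 mm). Each end opens on its own against stiff friction, about 5 N sideways (10 to 25 N of downward push on the wedge), and stays where it is left. Axes as the clamp, turning with the jaw.
- jaw_right (a point): Same for the right end.
- wedge_mid (a point): Centre of the orange grip (24 mm in x, 60 mm in y, 45 mm high) of a loose wedge, 0.22 kg, 120 mm high in all, standing blade down in its stand. Axes: z up, +x its flat side. Steel blade below the grip: 75 mm long, 28 mm wide (y). Its flat face, vertical at x = +12 mm, belongs on the fixed jaw's side; the bevelled face, towards the robot, pushes the loose jaw.
- wedge_tip (a point): Middle of the wedge's 3 mm thick lower edge: 97.5 mm below wedge_mid and 10.5 mm to the wedge's +x. Axes as wedge_mid. The bevel slopes from x = +9 mm (wedge_mid's frame) at this edge to -12 mm at the grip: the blade is 2.8 mm thicker for every 10 mm up.
- stand_top (a point): Fixed dark wooden stand: two posts (50 mm in x, 28 mm in y), 85 mm high, with a 44 mm gap between them along y, open in front and behind. The point is the middle of the gap at the height of the post tops. The wedge's grip rests across the posts, blade hanging in the gap, wedge_mid 22.5 mm above this point, its axes parallel to these.
- rack_mid (a point): Middle of the top of a fixed slatted drying rack, 130 mm (x) by 290 mm (y), its flat top 12 mm above the counter. y runs along the dark middle slat (18 mm wide) from bowl to bowl; z up.
- bowl_white: White ceramic bowl, rim 84 mm across, 45 mm high, loose, at one end of the rack. Origin: centre of its underside. Stays where it is.
- bowl_blue: Blue ceramic bowl, same size, at the other end of the rack. Stays where it is.
- jug: Bystander: red plastic jug, 110 mm across, 170 mm high. Origin: centre of its underside.
- dish: Bystander: small glass dish, 90 mm across, 25 mm high. Origin: centre of its underside.
- pestle: Bystander: wooden pestle standing on its broad end, 52 mm across, 145 mm high. Origin: centre of its underside.
- oil: Bystander: amber glass jar, 68 mm across, 110 mm high. Origin: centre of its underside.
- sponge: Bystander: yellow sponge block, 70 x 110 x 30 mm. Origin: centre of its underside.
- bar1_mid (a point): Centre of a loose cream soap bar, 42 mm (x) by 40 mm (y) by 38 mm high (z), about 75 g. At the start it sits on the clamp's board (6 mm up) between the jaws, showing 30 mm above the rails, 6 mm from the next bar's place. Two to four of the four bars are present; an absent one has no pose.
- bar2_mid (a point): Centre of a loose cream soap bar, 42 mm (x) by 40 mm (y) by 38 mm high (z), about 75 g. At the start it sits on the clamp's board (6 mm up) between the jaws, showing 30 mm above the rails, 6 mm from the next bar's place. Two to four of the four bars are present; an absent one has no pose.
- bar3_mid (a point): Centre of a loose cream soap bar, 42 mm (x) by 40 mm (y) by 38 mm high (z), about 75 g. At the start it sits on the clamp's board (6 mm up) between the jaws, showing 30 mm above the rails, 6 mm from the next bar's place. Two to four of the four bars are present; an absent one has no pose.
- bar4_mid (a point): Centre of a loose cream soap bar, 42 mm (x) by 40 mm (y) by 38 mm high (z), about 75 g. At the start it sits on the clamp's board (6 mm up) between the jaws, showing 30 mm above the rails, 6 mm from the next bar's place. Two to four of the four bars are present; an absent one has no pose.

How it is judged:
By the outcome, as a careful person would: the job done as asked, in the order asked, and still so for the second after the job is handed in, with the robot touching nothing.
Of bar1, bar2, bar3, bar4 only 2 to 4 are there at a start; the rules pass over those that are not, and their reading is None.
At some moment in a run one of bar1, bar2, bar3, bar4 may be knocked a few centimetres aside while the robot is not near it.
It also fails if it takes over 210 s, if anything falls off the work surface, if the arm or the gripper's body presses on something with over 40 N, if the wrist force passes 120 N, or if a joint passes its speed limit or range.

## Working session

There is one attempt and no reset: what is moved stays moved. The work goes in short steps, Python scripts to look and compute and a tool call to move; the robot and the scene stay as the last step left them, time stands still between calls to the robot, and variables do not carry over. Pictures are saved under pics/ and viewed, about 12 in all and at most 16, crops included, and the job is handed in when it is done.

Besides the shell and the picture viewer there is one more tool, called after ">>>" as name([rows], argument=value, ...), one row to a line, values as JSON. send_rows: Moves the arm, as the interface text tells. Its arguments: {"type":"object","properties":{"moves":{"type":"array","items":{"type":"array","items":{"type":"array","items":{"type":"number"}}}}},"required":["moves"]}

```bash
mkdir -p pics; ls; python3 - <<'E'
from rig import readout, capture, camera_model, bot, spot_in, regions_of
import cv2, numpy as np
s=readout.read_state(); print(s)
a=capture("scene");b=capture("top")
cv2.imwrite("pics/scene1.png",a);cv2.imwrite("pics/top1.png",b)
for c in ("scene","top"):
    m=camera_model(c);print(c,np.round(m["pose"],3).tolist(),np.round(m["camera_matrix"],1).tolist(),m["k1"])
    for t in ["clamp","wedge_mid","stand_top","rack_mid","bowl_white","bowl_blue","jug","dish","pestle","oil","sponge","bar1_mid","jaw_left","jaw_right","seam_left","seam_right","wedge_tip"]:
        try: print(c,t,[(round(d["p"],2),np.round(d["location"],3).tolist()) for d in spot_in(c,t)[:5]])
        except Exception as e: print(c,t,e)
E
```

```text
pics
{'time_s': 0.0, 'joint_positions': array([ 6.21942971e+01,  3.02772441e+01,  8.21564998e+01, -3.95111811e-03,
        6.76912036e+01, -1.02273715e+01]), 'qvel': array([-0.14356243, -0.01191412,  0.03508252, -0.01172416,  0.01616452,
       -0.00847601]), 'tau': array([ 4.46179674e-04, -4.40027583e+01, -1.76594174e+01,  6.33835117e-02,
        5.81221946e-02, -1.61950893e-04]), 'position': array([0.18839346, 0.59514706, 0.2215895 ]), 'tcp_rot': array([[-9.53312723e-01,  3.01983326e-01, -9.60828328e-04],
       [ 3.01984680e-01,  9.53310766e-01, -1.95870075e-03],
       [ 3.24473023e-04, -2.15740978e-03, -9.99997620e-01]]), 'force': array([-1.07510542,  0.43925497, -0.46695546]), 'moment': array([ 0.00622573, -0.02427354,  0.00745006]), 'opening': 1.001576298029588}
scene [[-0.809, -0.466, 0.358, 1.002], [0.588, -0.645, 0.488, 0.514], [0.003, 0.605, 0.796, 0.91], [0.0, 0.0, 0.0, 1.0]] [[453.6, 0.0, 320.5], [0.0, 453.6, 235.6], [0.0, 0.0, 1.0]] -0.05814734833117294
scene clamp [(0.97, [0.471, 0.195, 0.015]), (0.42, [0.467, 0.18, 0.041])]
scene wedge_mid []
scene stand_top [(0.55, [
[... 1519 characters left out ...]
top jug [(0.9, [0.724, 0.371, 0.103]), (0.33, [0.442, 0.181, 0.007])]
top dish [(0.76, [0.691, 0.241, 0.013])]
top pestle [(0.64, [0.692, 0.238, 0.012]), (0.56, [0.728, -0.235, 0.054])]
top oil [(0.86, [0.689, -0.319, 0.107]), (0.44, [0.454, -0.016, 0.019]), (0.23, [0.442, 0.186, 0.008])]
top sponge [(0.82, [0.766, -0.022, 0.029])]
top bar1_mid [(0.82, [0.46, 0.267, 0.043]), (0.41, [0.658, -0.017, 0.133]), (0.26, [0.471, -0.205, 0.011])]
top jaw_left [(0.58, [0.435, 0.222, 0.065])]
top jaw_right [(0.67, [0.43, 0.214, 0.059])]
top seam_left [(0.7, [0.432, 0.19, 0.01])]
top seam_right [(0.68, [0.729, -0.238, 0.058]), (0.59, [0.438, 0.184, 0.007])]
top wedge_tip [(0.76, [0.657, -0.015, 0.132])]
```

View pics/scene1.png

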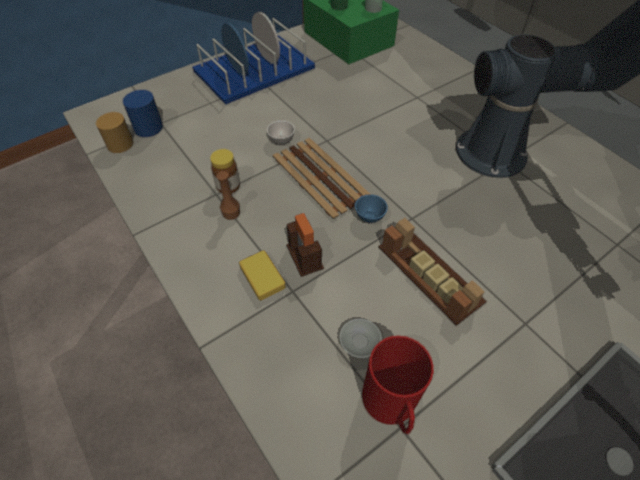

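View pics/top1.png

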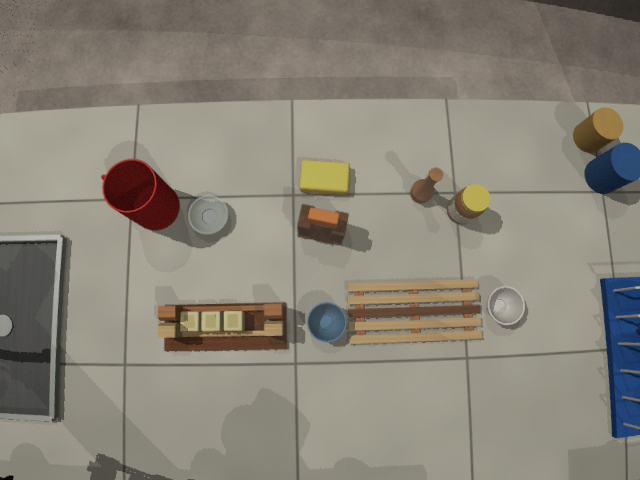

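Three bars show (top picture, row 321, columns 187, 210 and 233; the rightmost place is empty). The clamp is at columns 160–287, the wedge and stand near (323,222), and the rack between the blue bowl (327,322) and the white bowl (506,306). The next step is a helper file, and turning the hand so that its jaws open along world x.

```bash
cat > h.py <<'E'
from rig import readout, capture, camera_model, bot, spot_in, regions_of
import cv2, numpy as np
def dist(m): return np.array([m["k1"],0,0,0,0.])
def rays(m,px):
    """pixels -> camera centre, world directions"""
    u=cv2.undistortPoints(np.float64(px).reshape(-1,1,2),np.array(m["camera_matrix"]),dist(m))[:,0]
    d=np.c_[u[:,0],-u[:,1],-np.ones(len(u))]
    P=np.array(m["pose"]); return P[:3,3], d@P[:3,:3].T
def onplane(m,px,z):
    c,d=rays(m,px); return c+d*((z-c[2])/d[:,2])[:,None]
def proj(m,pts):
    P=np.array(m["pose"]); q=(np.float64(pts).reshape(-1,3)-P[:3,3])@P[:3,:3]
    q=q*[1,-1,-1]
    return cv2.projectPoints(q,np.zeros(3),np.zeros(3),np.array(m["camera_matrix"]),dist(m))[0][:,0]
def tri(obs):
    """[(model,pixel)...] -> point, residual mm"""
    A=np.zeros((3,3));b=np.zeros(3);L=[]
    for m,p in obs:
        c,d=rays(m,[p]);d=d[0]/np.linalg.norm(d[0]);M=np.eye(3)-np.outer(d,d);A+=M;b+=M@c;L.append((c,M))
    x=np.linalg.solve(A,b);return x,[round(1e3*np.linalg.norm(M@(x-c)),1) for c,M in L]
def go(target,s=None):
    """shift (cm, tool axes) and yaw (deg, tool z) to jaws along world x"""
    s=s or readout.read_state();R=s["tcp_rot"]
    print("t",round(s["time_s"],2),"pos",np.round(s["position"],4),"yaw(y)",round(np.degrees(np.arctan2(R[1,1],R[0,1])),2),
      "tilt",np.round(R[:2,2],4),"shift cm",np.round(R.T@(np.array(target)-s["position"])*100,2),"F",np.round(s["force"],1),"op",round(s["opening"],3))
E
python3 - <<'E'
from h import *
s=readout.read_state();m=camera_model("wrist");P=np.array(m["pose"])
print(np.round(s["tcp_rot"].T@(P[:3,3]-s["position"]),4),np.round(s["tcp_rot"].T@P[:3,:3],3).tolist(),m["camera_matrix"],m["k1"])
go([0.46,0.2,0.30])
for c in ("scene","top"):
    capture(c);m=camera_model(c)
    for t in ["clamp","rack_mid","bar1_mid","bowl_white","bowl_blue","wedge_mid","stand_top","jaw_left"]:
        for r in regions_of(c,t)[:3]:
            k=np.uint8(r["mask"]);p=cv2.findNonZero(k)
            if p is not None: print(c,t,round(r["p"],2),k.sum(),np.round(p.mean(0)[0],1),cv2.boundingRect(p),np.round(cv2.minAreaRect(p)[2],1))
E
```

```text
[ 0.0844 -0.     -0.1614] [[0.0, 0.954, 0.301], [1.0, -0.0, -0.0], [-0.0, 0.301, -0.954]] [[403.16942371   0.         317.62074017]
 [  0.         403.16942371 236.69025662]
 [  0.           0.           1.        ]] -0.0731131100727754
t 1.8 pos [0.1887 0.5958 0.2225] yaw(y) 72.42 tilt [-0.0001 -0.0001] shift cm [-37.82 -29.54  -7.75] F [ 0.4 -0.1 -0.3] op 0.997
scene clamp 0.73 3459 [429.8 271.8] (378, 218, 109, 107) 42.7
scene rack_mid 0.86 3369 [321.2 176.2] (274, 138, 94, 79) 45.0
scene rack_mid 0.63 3458 [430.  271.6] (379, 218, 108, 107) 45.0
scene rack_mid 0.51 1271 [359.6 337.5] (339, 319, 43, 39) 35.5
scene bar1_mid 0.9 349 [447.6 289.2] (436, 278, 26, 26) 45.0
scene bar1_mid 0.56 1072 [303.6 252.4] (287, 222, 36, 54) 66.5
scene bowl_white 0.85 526 [280.  131.5] (266, 121, 29, 24) 26.6
scene bowl_blue 0.85 720 [370.6 207.6] (355, 194, 33, 29) 45.0
scene wedge_mid 0.66 436 [303.6 230.2] (295, 214, 19, 32) 80.0
scene stand_top 0.56 1058 [303.6 253. ] (287, 222, 37, 54) 67.4
scene stand_top 0.31 3375 [320.  175.9] (273, 138, 96, 80) 45.6
scene stand_top 0.22 448 [303.5 229.9] 
[... 184 characters left out ...]
46, 279, 136, 66) 87.4
top rack_mid 0.51 1021 [321.  227.4] (297, 204, 51, 41) 11.9
top bar1_mid 0.8 399 [190.  321.6] (180, 312, 22, 20) 90.0
top bowl_white 0.9 1172 [505.6 305.4] (487, 286, 38, 40) 90.0
top bowl_blue 0.74 1274 [326.1 321.6] (307, 302, 40, 40) 90.0
top bowl_blue 0.44 4555 [225.9 328. ] (157, 302, 130, 49) 89.2
top bowl_blue 0.21 1030 [218.3 330.9] (157, 321, 127, 18) 88.9
top wedge_mid 0.83 506 [322.7 216.9] (308, 207, 31, 21) 11.3
top wedge_mid 0.69 3944 [140.1 194.3] (102, 157, 78, 74) 45.0
top wedge_mid 0.24 1152 [207.5 214.5] (188, 197, 40, 37) 90.0
top stand_top 0.59 1144 [321.  227.3] (296, 204, 53, 41) 10.7
top jaw_left 0.58 958 [218.2 330.8] (157, 321, 127, 17) 89.5
```

>>> send_rows([
  [[0, 0, 8, 0, 0, -1.5, 1], [0, 0, 8, 0, 0, -1.5, 1], [0, 0, 8, 0, 0, -1.5, 1], [0, 0, 8, 0, 0, -1.5, 1], [0, 0, 8, 0, 0, -1.5, 1]],
])

```text
time_s: 3.2
position: [0.1887, 0.5957, 0.2981]
tcp_rot: [[-0.531, 0.847, -0.0], [0.847, 0.531, -0.0], [-0.0, -0.0, -1.0]]
force: [0.1, 0.4, -0.2]
opening: 0.998
```

>>> send_rows([
  [[0, 0, 8, 0, 0, 0, 1], [0, 0, 8, 0, 0, 0, 1], [0, 0, 8, 0, 0, 0, 1], [0, 0, 8.4, 0, 0, 0, 1], [0, 0, 0, 0, 0, 0, 1]],
])

```text
time_s: 3.7
position: [0.1887, 0.5957, 0.2975]
tcp_rot: [[-0.001, 1.0, 0.0], [1.0, 0.001, -0.0], [-0.0, 0.0, -1.0]]
force: [0.5, -0.8, 0.4]
opening: 0.999
```

>>> send_rows([
  [[0, 0, 0, -3.6, 2.7, 0, 1], [0, 0, 0, -3.6, 2.7, 0, 1], [0, 0, 0, -3.6, 2.7, 0, 1], [0, 0, 0, -3.6, 2.7, 0, 1], [0, 0, 0, -3.6, 2.7, 0, 1]],
])

```text
time_s: 4.2
position: [0.3246, 0.4144, 0.2977]
tcp_rot: [[-0.005, 1.0, 0.0], [1.0, 0.005, 0.0], [0.0, 0.0, -1.0]]
force: [1.0, -0.4, 0.0]
opening: 0.996
```

>>> send_rows([
  [[0, 0, 0, -3.6, 2.7, 0, 1], [0, 0, 0, -3.6, 2.7, 0, 1], [0, 0, 0, -3.6, 2.7, 0, 1], [0, 0, 0, -3.6, 2.7, 0, 1], [0, 0, 0, -3.2, 2.7, 0, 1]],
])

```text
time_s: 4.7
position: [0.4597, 0.2381, 0.2978]
tcp_rot: [[-0.004, 1.0, 0.0], [1.0, 0.004, 0.0], [0.0, 0.0, -1.0]]
force: [0.7, 0.4, 1.1]
opening: 0.997
```

>>> send_rows([
  [[0, 0, 0, 0, 0, 0, 1], [0, 0, 0, 0, 0, 0, 1], [0, 0, 0, 0, 0, 0, 1], [0, 0, 0, 0, 0, 0, 1], [0, 0, 0, 0, 0, 0, 1]],
])

```text
time_s: 5.2
position: [0.458, 0.2409, 0.2976]
tcp_rot: [[-0.003, 1.0, -0.0], [1.0, 0.003, 0.0], [0.0, -0.0, -1.0]]
force: [0.1, 0.3, 1.0]
opening: 1.002
```

```bash
python3 - <<'E'
from h import *
import json
s=readout.read_state();go([0.46,0.24,0.30],s)
m=camera_model("wrist");a=capture("wrist")
cv2.imwrite("pics/w1.png",a);np.save("w1.npy",np.array(m["pose"]))
E
```

```text
t 5.2 pos [0.458  0.2409 0.2976] yaw(y) 0.17 tilt [-0.0001  0.0001] shift cm [-0.09  0.2  -0.24] F [0.1 0.3 1. ] op 1.002
```

View pics/w1.png

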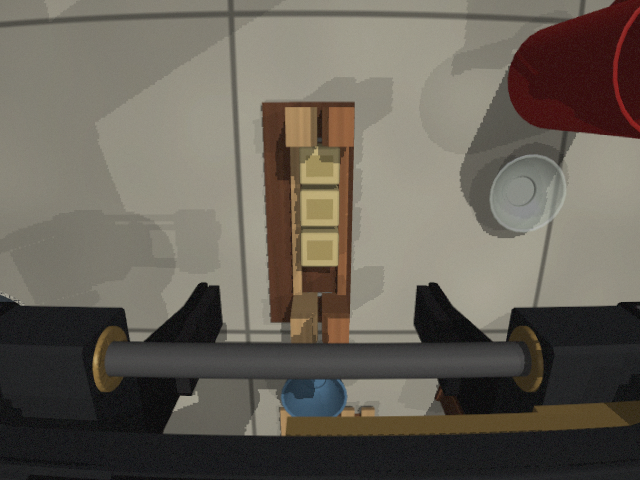

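The bars are at about (320,166), (319,208) and (320,249), and the left block top is at rows 108–147 with its seam at column 319. Next I'll look closely at the ends.

```bash
python3 - <<'E'
from h import *
a=cv2.imread("pics/w1.png")
b=np.vstack([cv2.resize(a[95:155,270:370],None,fx=6,fy=5,interpolation=cv2.INTER_CUBIC),cv2.resize(a[285:345,270:370],None,fx=6,fy=5,interpolation=cv2.INTER_CUBIC)])
b=cv2.convertScaleAbs(b,alpha=1.8);cv2.imwrite("pics/w1c.png",b)
m=camera_model("wrist")
for t in ["bar1_mid","jaw_left","clamp"]:
    for r in regions_of("wrist",t)[:5]:
        p=cv2.findNonZero(np.uint8(r["mask"]));c=cv2.minAreaRect(p)
        print(t,round(r["p"],2),len(p),np.round(c[0],1),np.round(c[1],1),round(c[2],1),np.round(onplane(m,[c[0]],0.044),4))
# bar tops by colour
g=cv2.cvtColor(a,cv2.COLOR_BGR2HSV);k=cv2.inRange(g[140:280,295:345],(18,50,90),(40,255,255));print(np.round(k.mean(1)).astype(int).tolist())
E
```

```text
bar1_mid 0.59 1551 [319. 165.] [40. 40.] 90.0 [[0.4582 0.2703 0.044 ]]
jaw_left 0.74 3855 [301.5 224.5] [235.2  32. ] 89.7 [[0.4398 0.2069 0.044 ]]
clamp 0.89 15458 [308.  221.5] [ 92. 241.] -0.0 [[0.4467 0.2102 0.044 ]]
[5, 41, 5, 31, 41, 26, 76, 178, 204, 214, 219, 219, 209, 209, 209, 209, 209, 209, 214, 209, 214, 219, 214, 219, 219, 214, 209, 209, 214, 209, 214, 219, 214, 209, 209, 209, 209, 214, 204, 209, 214, 219, 209, 219, 194, 10, 26, 15, 31, 199, 204, 204, 209, 214, 209, 214, 209, 209, 219, 204, 204, 209, 219, 204, 209, 204, 199, 204, 204, 204, 199, 199, 209, 199, 214, 209, 204, 204, 209, 204, 204, 204, 214, 214, 204, 204, 189, 31, 36, 184, 199, 199, 189, 204, 204, 204, 204, 199, 199, 199, 199, 199, 204, 204, 204, 199, 204, 199, 204, 199, 194, 194, 199, 199, 194, 199, 194, 194, 194, 194, 199, 204, 189, 199, 199, 194, 163, 10, 0, 0, 15, 0, 0, 5, 0, 10, 10, 5, 0, 0]
```

View pics/w1c.png

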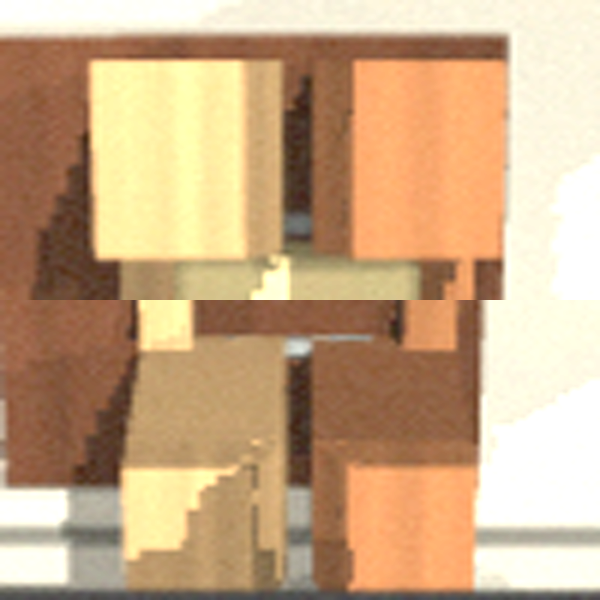

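```bash
python3 - <<'E'
from h import *
m=camera_model("wrist");m["pose"]=np.load("w1.npy")
top=onplane(m,[(285,107),(311,107),(328.8,107),(354.2,107),(311,147),(328.8,147),(354.2,147),(285.7,147),(290.7,318.4),(311.7,318.4),(327.8,318.4),(349,318.4)],0.072)
print(np.round(top,4))
print(np.round(onplane(m,[(319.6,127),(319.8,330)],0.06),4))
print(np.round(onplane(m,[(320,166),(319.5,207.5),(320,249)],0.044),4))
# wedge/rack/stand from the two fixed cameras: go above stand
s=readout.read_state();go([0.62,0.075,0.32],s)
E
```

```text
[[0.4265 0.3273 0.072 ]
 [0.4504 0.3274 0.072 ]
 [0.4668 0.3274 0.072 ]
 [0.4902 0.3276 0.072 ]
 [0.4504 0.291  0.072 ]
 [0.4672 0.2911 0.072 ]
 [0.4912 0.2912 0.072 ]
 [0.4265 0.2909 0.072 ]
 [0.4282 0.1096 0.072 ]
 [0.4508 0.1097 0.072 ]
 [0.4682 0.1098 0.072 ]
 [0.4911 0.1098 0.072 ]]
[[0.4585 0.3089 0.06  ]
 [0.4597 0.0884 0.06  ]]
[[0.4591 0.2694 0.044 ]
 [0.4588 0.2257 0.044 ]
 [0.4596 0.1793 0.044 ]]
t 5.4 pos [0.4585 0.2404 0.2976] yaw(y) 0.09 tilt [ 0. -0.] shift cm [-16.57  16.12  -2.24] F [-0.7 -0.8 -0.4] op 1.005
```

>>> send_rows([
  [[0, 0, 0, -3.5, 4, 0, 1], [0, 0, 0, -3.5, 4, 0, 1], [0, 0, 0, -3.5, 4, 0, 1], [0, 0, 0, -3.5, 4, 0, 1], [0, 0, 0, -2, 2.5, 0, 1]],
])

```text
time_s: 5.9
position: [0.6369, 0.0856, 0.2973]
tcp_rot: [[0.001, 1.0, 0.001], [1.0, -0.001, -0.001], [-0.001, 0.001, -1.0]]
force: [-0.6, 0.3, -0.2]
opening: 1.001
```

>>> send_rows([
  [[0, 0, 0, 0, 0, 0, 1], [0, 0, 0, 0, 0, 0, 1], [0, 0, 0, 0, 0, 0, 1], [0, 0, 0, 0, 0, 0, 1], [0, 0, 0, 0, 0, 0, 1]],
])

```text
time_s: 6.4
position: [0.6337, 0.0894, 0.2979]
tcp_rot: [[-0.002, 1.0, 0.0], [1.0, 0.002, 0.0], [0.0, 0.0, -1.0]]
force: [0.0, 0.2, -0.0]
opening: 1.001
```

```bash
python3 - <<'E'
from h import *
s=readout.read_state();go([0.65,0.075,0.30],s)
m=camera_model("wrist");a=capture("wrist")
cv2.imwrite("pics/w2.png",a);np.save("w2.npy",np.array(m["pose"]))
for t in ["wedge_mid","stand_top"]:
    for r in regions_of("wrist",t)[:2]:
        p=cv2.findNonZero(np.uint8(r["mask"]));c=cv2.minAreaRect(p)
        print(t,round(r["p"],2),len(p),np.round(c[0],1),np.round(c[1],1),round(c[2],1),np.round(onplane(m,[c[0]],0.13),4))
E
```

```text
t 6.4 pos [0.6337 0.0894 0.2979] yaw(y) 0.12 tilt [0.0001 0.0001] shift cm [-1.44  1.63 -0.21] F [ 0.   0.2 -0. ] op 1.001
wedge_mid 0.75 2029 [345.5 310.1] [32.5 70.3] 14.0 [[ 0.6581 -0.0012  0.13  ]]
wedge_mid 0.66 253 [392. 410.] [10. 30.] 90.0 [[ 0.7082 -0.1145  0.13  ]]
stand_top 0.82 3804 [342.5 285.4] [ 60.7 111.9] 14.8 [[0.6549 0.0235 0.13  ]]
stand_top 0.74 4070 [194.1 372. ] [131.3 104.1] 86.0 [[ 0.5124 -0.0698  0.13  ]]
```

View pics/w2.png

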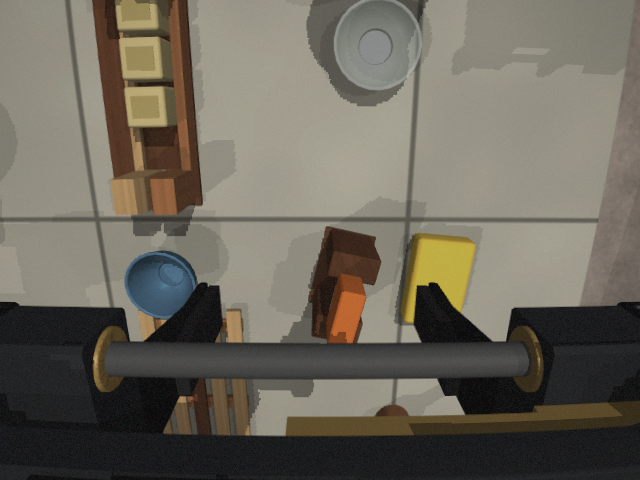

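Clamp: seam_left is at about (0.4585, 0.309) and seam_right at (0.4597, 0.091). The wedge grip, near (346,310), is turned roughly 12° and partly hidden by the rod. I'll move for a cleaner view from two places.

>>> send_rows([
  [[0, 0, 0, -2.5, 1, 0, 1], [0, 0, 0, -2.5, 1.2, 0, 1], [0, 0, 0, 0, 0, 0, 1], [0, 0, 0, 0, 0, 0, 1], [0, 0, 0, 0, 0, 0, 1]],
])

```text
time_s: 7.05
position: [0.6559, 0.0391, 0.2975]
tcp_rot: [[-0.001, 1.0, -0.001], [1.0, 0.001, 0.001], [0.001, -0.001, -1.0]]
force: [0.2, -0.2, -0.5]
opening: 1.002
```

```bash
python3 - <<'E'
from h import *
s=readout.read_state();go([0.655,0.0,0.22],s)
m=camera_model("wrist");a=capture("wrist")
cv2.imwrite("pics/w3.png",a);np.save("w3.npy",np.array(m["pose"]))
cv2.imwrite("pics/w3c.png",cv2.convertScaleAbs(cv2.resize(a[170:330,250:410],None,fx=3.75,fy=3.75,interpolation=cv2.INTER_CUBIC),alpha=1.5))
E
```

```text
t 7.05 pos [0.6559 0.0391 0.2975] yaw(y) 0.05 tilt [-0.0007  0.0006] shift cm [-3.91 -0.09  7.75] F [ 0.2 -0.2 -0.5] op 1.002
```

View pics/w3c.png

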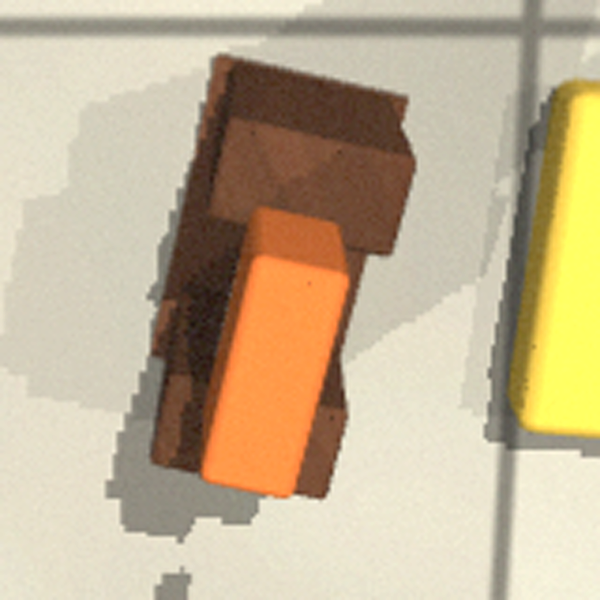

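```bash
python3 - <<'E'
from h import *
m=camera_model("wrist");m["pose"]=np.load("w3.npy")
c=np.array([(258,255),(348,275),(293,497),(204,478)])/3.75+[250,170]
p=onplane(m,c,0.13);print(np.round(p,4),np.linalg.norm(p-np.roll(p,1,0),axis=1))
print("mid",p.mean(0),"yaw",np.degrees(np.arctan2(-(p[0]-p[3])[0],(p[0]-p[3])[1])),np.degrees(np.arctan2(-(p[1]-p[2])[0],(p[1]-p[2])[1])),np.degrees(np.arctan2((p[1]-p[0])[1],(p[1]-p[0])[0])))
# stand post top (far post): corners
q=np.array([(235,118),(415,160),(390,255),(210,215)])/3.75+[250,170]
r=onplane(m,q,0.085);print(np.round(r,4),np.linalg.norm(r-np.roll(r,1,0),axis=1))
# triangulate grip centre with top camera mask centre, scale check of height
for z in (.12,.125,.13,.135): 
    p=onplane(m,c,z);print(z,np.linalg.norm(p[1]-p[2])*1e3)
mt=camera_model("top");print(proj(mt,onplane(m,c,.13)))
E
```

```text
[[ 0.6557  0.0177  0.13  ]
 [ 0.6763  0.0129  0.13  ]
 [ 0.6643 -0.0435  0.13  ]
 [ 0.6429 -0.0385  0.13  ]] [0.05764593 0.02119788 0.05771387 0.02198427]
mid [ 0.65979219 -0.0128193   0.13      ] yaw -12.865683246185814 -12.08522445790775 -13.030815727049438
[[0.6499 0.0397 0.085 ]
 [0.6957 0.0288 0.085 ]
 [0.6901 0.0034 0.085 ]
 [0.6434 0.0141 0.085 ]] [0.02632785 0.04709123 0.02603921 0.04788136]
0.12 59.46879834533191
0.125 58.59133421049307
0.13 57.713870075654235
0.135 56.8364059408154
[[307.42004599 217.47403448]
 [309.62813759 207.24863486]
 [338.3714594  212.63428733]
 [336.18291044 223.27546322]]
```

>>> send_rows([
  [[0, 0, 0, -2.6, 0.2, 0, 1], [0, 0, 0, -2.6, 0.2, 0, 1], [0, 0, 6.3, 0, 0, 0, 1], [0, 0, 6.3, 0, 0, 0, 1], [0, 0, 0, 0, 0, 0, 1]],
])

```text
time_s: 7.6
position: [0.6602, -0.013, 0.2977]
tcp_rot: [[0.217, 0.976, -0.0], [0.976, -0.217, 0.0], [0.0, -0.0, -1.0]]
force: [-0.4, 0.6, 0.0]
opening: 1.001
```

>>> send_rows([
  [[0, 0, 0, 0, 0, 4, 1], [0, 0, 0, 0, 0, 4, 1], [0, 0, 0, 0, 0, 4, 1], [0, 0, 0, 0, 0, 0, 1], [0, 0, 0, 0, 0, 0, 1]],
])

```text
time_s: 8.1
position: [0.6605, -0.0131, 0.1777]
tcp_rot: [[0.216, 0.976, -0.001], [0.976, -0.216, 0.0], [0.0, -0.001, -1.0]]
force: [-0.2, -0.6, 1.1]
opening: 0.998
```

```bash
python3 - <<'E'
from h import *
go([0.6598,-0.0128,0.0885])
m=camera_model("wrist");a=capture("wrist");np.save("w4.npy",np.array(m["pose"]))
cv2.imwrite("pics/w4.png",a)
E
```

```text
t 8.1 pos [ 0.6605 -0.0131  0.1777] yaw(y) -12.46 tilt [-0.0008  0.0002] shift cm [ 0.01 -0.07  8.92] F [-0.2 -0.6  1.1] op 0.998
```

View pics/w4.png

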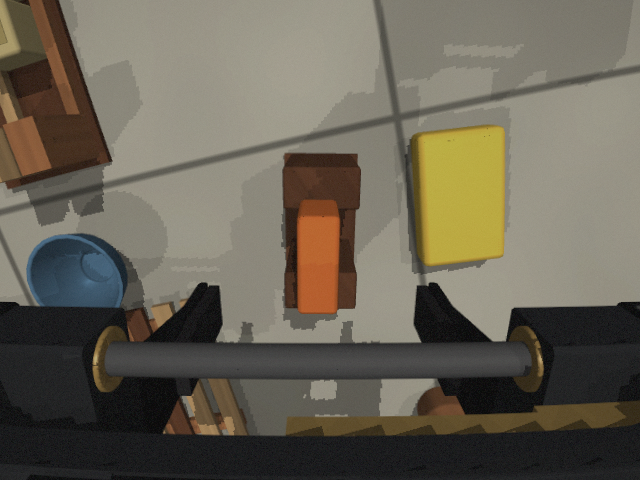

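The grip is centred in the jaws (columns 297–339) and square to them. Down and close.

>>> send_rows([
  [[0, 0, 0, 0, -0.05, 3, 1], [0, 0, 0, 0, 0, 3, 1], [0, 0, 0, 0, 0, 2, 1], [0, 0, 0, 0, 0, 0.9, 1], [0, 0, 0, 0, 0, 0, 1]],
])

```text
time_s: 8.65
position: [0.6609, -0.0137, 0.0896]
tcp_rot: [[0.217, 0.976, 0.002], [0.976, -0.217, -0.0], [0.0, 0.002, -1.0]]
force: [0.4, 0.6, -0.3]
opening: 1.001
```

>>> send_rows([
  [[0, 0, 0, 0, 0, 0, -1], [0, 0, 0, 0, 0, 0, -1], [0, 0, 0, 0, 0, 0, -1], [0, 0, 0, 0, 0, 0, -1], [0, 0, 0, 0, 0, 0, -1]],
])

```text
time_s: 9.15
position: [0.6602, -0.0136, 0.089]
tcp_rot: [[0.218, 0.976, 0.001], [0.976, -0.218, -0.0], [-0.0, 0.001, -1.0]]
force: [0.3, -0.5, 0.1]
opening: 0.631
```

>>> send_rows([
  [[0, 0, 0, 0, 0, 0, -1], [0, 0, 0, 0, 0, 0, -1], [0, 0, 0, 0, 0, 0, -1], [0, 0, 0, 0, 0, 0, -1], [0, 0, 0, 0, 0, 0, -1]],
])

```text
time_s: 9.65
position: [0.6601, -0.0136, 0.0885]
tcp_rot: [[0.218, 0.976, 0.0], [0.976, -0.218, -0.0], [-0.0, 0.0, -1.0]]
force: [0.2, 0.2, -0.6]
opening: 0.273
```

>>> send_rows([
  [[0, 0, 0, 0, 0, 0, -1], [0, 0, 0, 0, 0, 0, -1], [0, 0, 0, 0, 0, -0.5, -1], [0, 0, 0, 0, 0, -1.5, -1], [0, 0, 0, 0, 0, -2.5, -1]],
])

```text
time_s: 10.15
position: [0.6583, -0.0133, 0.1327]
tcp_rot: [[0.218, 0.976, -0.005], [0.976, -0.218, 0.001], [-0.0, -0.005, -1.0]]
force: [0.3, 0.4, -3.1]
opening: 0.269
```

>>> send_rows([
  [[0, 0, 0, 0, 0, -3, -1], [0, 0, 0, 0, 0, -3, -1], [0, 0, 0, 0, 0, -2, -1], [0, 0, -6.5, 0, 0, 0, -1], [0, 0, -6.4, 0, 0, 0, -1]],
])

```text
time_s: 10.65
position: [0.6603, -0.0136, 0.2161]
tcp_rot: [[-0.01, 1.0, 0.003], [1.0, 0.01, -0.001], [-0.001, 0.003, -1.0]]
force: [-0.6, 0.1, -3.5]
opening: 0.275
```

>>> send_rows([
  [[0, 0, 0, 3.2, -2.1, 0, -1], [0, 0, 0, 3.2, -2.1, 0, -1], [0, 0, 0, 3.2, -2.1, 0, -1], [0, 0, 0, 3.2, -2.1, 0, -1], [0, 0, 0, 3.2, -2.1, 0, -1]],
])

```text
time_s: 11.15
position: [0.553, 0.1469, 0.2147]
tcp_rot: [[-0.005, 1.0, 0.001], [1.0, 0.005, 0.0], [0.0, 0.001, -1.0]]
force: [0.0, 0.4, -3.1]
opening: 0.272
```

>>> send_rows([
  [[0, 0, 0, 3.2, -2.1, 0, -1], [0, 0, 0, 3.2, -2.1, 0, -1], [0, 0, 0, 3.2, -2.1, 0, -1], [0, 0, 0, 3.2, -2.1, 0, -1], [0, 0, 0, 3.2, -2.1, 0, -1]],
])

```text
time_s: 11.65
position: [0.4471, 0.3064, 0.2147]
tcp_rot: [[-0.005, 1.0, 0.001], [1.0, 0.005, 0.0], [0.0, 0.001, -1.0]]
force: [0.7, -0.3, -2.9]
opening: 0.278
```

>>> send_rows([
  [[0, 0, 0, 0, 0, 0, -1], [0, 0, 0, 0, 0, 0, -1], [0, 0, 0, 0, 0, 0, -1], [0, 0, 0, 0, 0, 0, -1], [0, 0, 0, 0, 0, 0, -1]],
])

```text
time_s: 12.15
position: [0.4489, 0.3043, 0.2136]
tcp_rot: [[-0.004, 1.0, 0.0], [1.0, 0.004, -0.0], [-0.0, 0.0, -1.0]]
force: [0.9, -0.7, -2.6]
opening: 0.273
```

```bash
python3 - <<'E'
from h import *
go([0.448,0.309,0.205])
m=camera_model("wrist");a=capture("wrist");np.save("w5.npy",np.array(m["pose"]))
cv2.imwrite("pics/w5.png",a)
cv2.imwrite("pics/w5c.png",cv2.convertScaleAbs(cv2.resize(a[200:380,240:400],None,fx=3.3,fy=3.3,interpolation=cv2.INTER_CUBIC),alpha=1.5))
E
```

```text
t 12.15 pos [0.4489 0.3043 0.2136] yaw(y) 0.22 tilt [ 0.0002 -0.0001] shift cm [ 0.47 -0.09  0.86] F [ 0.9 -0.7 -2.6] op 0.273
```

View pics/w5c.png

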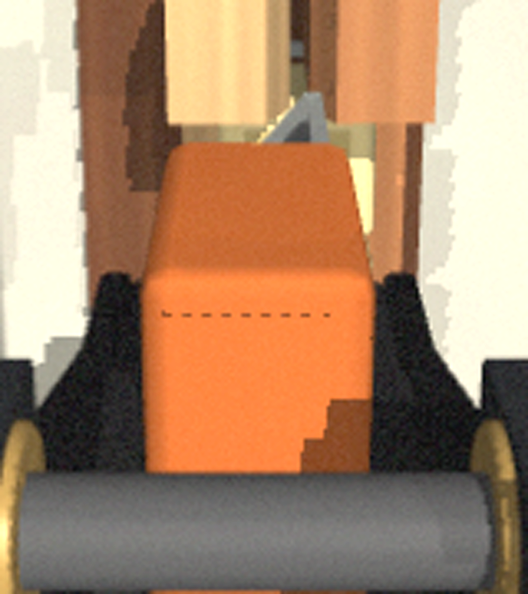

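```bash
python3 - <<'E'
from h import *
m=camera_model("wrist");m["pose"]=np.load("w5.npy")
C=lambda x,y:(240+x/3.3,200+y/3.3)
print("tip",np.round(onplane(m,[C(307,94),C(323,94)],0.1351),4))
print("slot60",np.round(onplane(m,[C(290,60),C(306,60)],0.06),4))
print("flare72",np.round(onplane(m,[C(267,60),C(337,60)],0.072),4))
print("outer72",np.round(onplane(m,[C(166,100),C(437,100)],0.072),4))
b=cv2.imread("pics/w5.png")
for r in (206,212,216,220): print(r,b[r,315:352].sum(1).tolist())
for r in (228,230): print(r,b[r,325:345].sum(1).tolist())
E
```

```text
tip [[0.4574 0.3176 0.1351]
 [0.4604 0.3176 0.1351]]
slot60 [[0.4561 0.3041 0.06  ]
 [0.46   0.3041 0.06  ]]
flare72 [[0.4504 0.3073 0.072 ]
 [0.4669 0.3074 0.072 ]]
outer72 [[0.4264 0.2974 0.072 ]
 [0.4909 0.2977 0.072 ]]
206 [417, 423, 432, 425, 431, 371, 308, 298, 300, 302, 317, 309, 251, 131, 100, 104, 113, 124, 106, 200, 204, 200, 186, 185, 201, 179, 171, 253, 311, 320, 327, 323, 333, 339, 338, 334, 327]
212 [415, 424, 423, 428, 430, 374, 305, 302, 297, 308, 313, 314, 270, 170, 150, 139, 128, 124, 124, 201, 202, 199, 194, 185, 193, 192, 200, 290, 321, 321, 330, 320, 332, 344, 329, 323, 329]
216 [413, 417, 427, 423, 431, 376, 316, 306, 298, 295, 316, 302, 267, 206, 200, 189, 189, 136, 121, 195, 203, 200, 197, 193, 190, 202, 205, 282, 315, 326, 331, 331, 338, 341, 340, 338, 326]
220 [416, 420, 419, 418, 435, 371, 318, 300, 298, 299, 311, 315, 269, 199, 196, 196, 193, 143, 135, 194, 203, 195, 200, 187, 187, 194, 200, 288, 317, 314, 325, 332, 341, 332, 330, 334, 326]
228 [312, 296, 274, 206, 196, 196, 212, 313, 276, 291, 298, 307, 236, 191, 173, 172, 198, 318, 331, 324]
230 [318, 305, 316, 434, 266, 263, 272, 280, 291, 295, 284, 277, 260, 205, 193, 202, 200, 309, 326, 328]
```

Tip (columns 333–338) and slot agree within 0.5 mm in the same picture, so I'll shift −0.4 mm in x and +5 mm in y, then lower into the flare and watch the force.

>>> send_rows([
  [[0, 0, 0, 0.5, -0.05, 0, -1], [0, 0, 0, 0, 0, 2, -1], [0, 0, 0, 0, 0, 2, -1], [0, 0, 0, 0, 0, 2, -1], [0, 0, 0, 0, 0, 0.8, -1]],
])

```text
time_s: 12.7
position: [0.4467, 0.3098, 0.1438]
tcp_rot: [[-0.005, 1.0, -0.003], [1.0, 0.005, -0.001], [-0.001, -0.003, -1.0]]
force: [-1.0, 0.6, -2.7]
opening: 0.275
```

>>> send_rows([
  [[0, 0, 0, 0, 0, 0.2, -1], [0, 0, 0, 0, 0, 0.2, -1], [0, 0, 0, 0, 0, 0.2, -1], [0, 0, 0, 0, 0, 0, -1], [0, 0, 0, 0, 0, 0, -1]],
])

```text
time_s: 13.2
position: [0.448, 0.3104, 0.1401]
tcp_rot: [[-0.006, 1.0, 0.001], [1.0, 0.006, 0.0], [0.0, 0.001, -1.0]]
force: [0.2, 0.9, -2.5]
opening: 0.27
```

>>> send_rows([
  [[0, 0, 0, 0, 0, 0.1, -1], [0, 0, 0, 0, 0, 0.1, -1], [0, 0, 0, 0, 0, 0.1, -1], [0, 0, 0, 0, 0, 0, -1], [0, 0, 0, 0, 0, 0, -1]],
])

```text
time_s: 13.7
position: [0.4481, 0.3103, 0.1366]
tcp_rot: [[-0.006, 1.0, 0.001], [1.0, 0.006, 0.0], [0.0, 0.001, -1.0]]
force: [1.1, 0.7, -2.4]
opening: 0.273
```

>>> send_rows([
  [[0, 0, 0, 0, 0, 0.15, -1], [0, 0, 0, 0, 0, 0.15, -1], [0, 0, 0, 0, 0, 0.15, -1], [0, 0, 0, 0, 0, 0.15, -1], [0, 0, 0, 0, 0, 0, -1]],
])

```text
time_s: 14.2
position: [0.4493, 0.3106, 0.131]
tcp_rot: [[-0.006, 1.0, 0.003], [1.0, 0.006, 0.001], [0.001, 0.003, -1.0]]
force: [3.8, 0.2, -0.1]
opening: 0.273
```

>>> send_rows([
  [[0, 0, 0, 0, 0, 0.15, -1], [0, 0, 0, 0, 0, 0.15, -1], [0, 0, 0, 0, 0, 0.15, -1], [0, 0, 0, 0, 0, 0.15, -1], [0, 0, 0, 0, 0, 0, -1]],
])

```text
time_s: 14.7
position: [0.4481, 0.3105, 0.1245]
tcp_rot: [[-0.005, 1.0, 0.001], [1.0, 0.005, 0.001], [0.001, 0.001, -1.0]]
force: [5.5, 0.7, 2.5]
opening: 0.274
```

>>> send_rows([
  [[0, 0, 0, 0, 0, 0, -1], [0, 0, 0, 0, 0, 0, -1], [0, 0, 0, 0, 0, 0, -1], [0, 0, 0, 0, 0, 0, -1], [0, 0, 0, 0, 0, 0, -1]],
])

```text
time_s: 15.2
position: [0.4476, 0.3104, 0.1245]
tcp_rot: [[-0.006, 1.0, 0.0], [1.0, 0.006, 0.0], [0.0, 0.0, -1.0]]
force: [5.1, 1.4, 2.4]
opening: 0.277
```

```bash
python3 - <<'E'
from h import *
go([0.448,0.309,0.1225])
m=camera_model("wrist");a=capture("wrist");np.save("w6.npy",np.array(m["pose"]))
cv2.imwrite("pics/w6.png",a)
cv2.imwrite("pics/w6c.png",cv2.convertScaleAbs(cv2.resize(a[120:380,200:440],None,fx=2.3,fy=2.3,interpolation=cv2.INTER_CUBIC),alpha=1.5))
E
```

```text
t 15.2 pos [0.4476 0.3104 0.1245] yaw(y) 0.32 tilt [0.0001 0.0003] shift cm [-0.14  0.03  0.2 ] F [5.1 1.4 2.4] op 0.277
```

View pics/w6c.png

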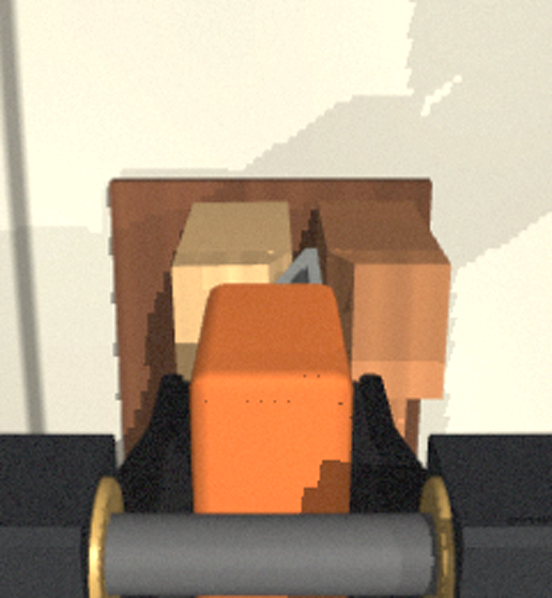

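Fx is 5 N and the wedge tip is at about z = 46 mm, so the left end is opening (computed about 3 mm). I'll check that in the picture, lift, and go to the right end.

```bash
python3 - <<'E'
from h import *
m=camera_model("wrist");m["pose"]=np.load("w6.npy")
C=lambda x,y:(200+x/2.3,120+y/2.3)
p=onplane(m,[C(174,270),C(272,268),C(354,268),C(450,270)],0.072);print(np.round(p,4),np.diff(p[:,0])*1e3,(p[3]-p[0])[0]*1e3-64)
E
```

```text
[[0.4231 0.3259 0.072 ]
 [0.4469 0.3266 0.072 ]
 [0.4667 0.3267 0.072 ]
 [0.4901 0.3263 0.072 ]] [23.73694701 19.84397473 23.35489535] 2.935817094871169
```

>>> send_rows([
  [[0, 0, 0, 0, 0, -1, -1], [0, 0, 0, 0, 0, -2, -1], [0, 0, 0, 0, 0, -2, -1], [0, 0, 0, -2.5, 0, 0, -1], [0, 0, 0, -4, 0.02, 0, -1]],
])

```text
time_s: 15.75
position: [0.4439, 0.2452, 0.1737]
tcp_rot: [[-0.009, 1.0, -0.009], [1.0, 0.009, -0.001], [-0.001, -0.009, -1.0]]
force: [1.6, -0.5, -3.5]
opening: 0.274
```

>>> send_rows([
  [[0, 0, 0, -4, 0.02, 0, -1], [0, 0, 0, -4, 0.02, 0, -1], [0, 0, 0, -4, 0.02, 0, -1], [0, 0, 0, -3.4, 0.02, 0, -1], [0, 0, 0, 0, 0, 0, -1]],
])

```text
time_s: 16.25
position: [0.4451, 0.0885, 0.1732]
tcp_rot: [[-0.001, 1.0, -0.011], [1.0, 0.001, -0.0], [-0.0, -0.011, -1.0]]
force: [-0.4, 0.6, -2.6]
opening: 0.275
```

>>> send_rows([
  [[0, 0, 0, 0, 0, 0, -1], [0, 0, 0, 0, 0, 0, -1], [0, 0, 0, 0, 0, 0, -1], [0, 0, 0, 0, 0, 0, -1], [0, 0, 0, 0, 0, 0, -1]],
])

```text
time_s: 16.75
position: [0.4496, 0.092, 0.1745]
tcp_rot: [[-0.007, 1.0, -0.001], [1.0, 0.007, 0.0], [0.0, -0.001, -1.0]]
force: [0.4, 0.4, -1.8]
opening: 0.27
```

```bash
python3 - <<'E'
from h import *
go([0.4494,0.0913,0.145])
m=camera_model("wrist");a=capture("wrist");np.save("w7.npy",np.array(m["pose"]))
cv2.imwrite("pics/w7.png",a)
cv2.imwrite("pics/w7c.png",cv2.convertScaleAbs(cv2.resize(a[80:280,220:420],None,fx=3,fy=3,interpolation=cv2.INTER_CUBIC),alpha=1.5))
E
```

```text
t 16.75 pos [0.4496 0.092  0.1745] yaw(y) 0.4 tilt [-0.0006  0.0001] shift cm [-0.07 -0.01  2.95] F [ 0.4  0.4 -1.8] op 0.27
```

View pics/w7c.png

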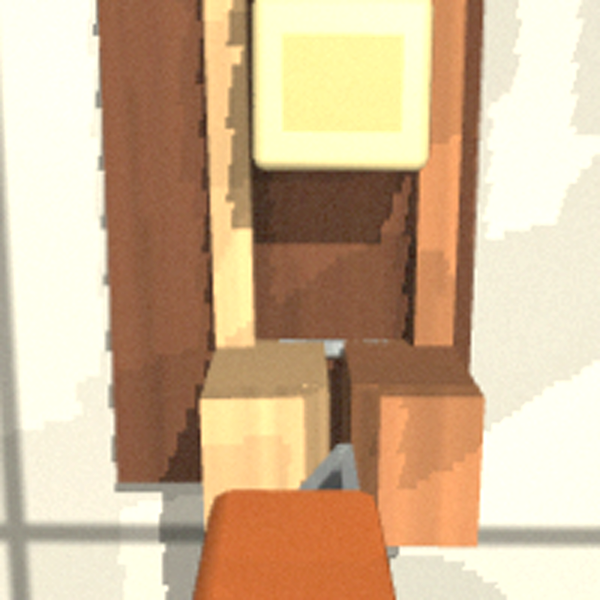

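```bash
python3 - <<'E'
from h import *
m=camera_model("wrist");m["pose"]=np.load("w7.npy")
C=lambda x,y:(220+x/3,80+y/3)
print("tip",np.round(onplane(m,[C(337,447),C(353,447)],0.0965),4))
print("72",np.round(onplane(m,[C(201,400),C(304,400),C(381,400),C(484,400)],0.072),4))
print("60",np.round(onplane(m,[C(330,415),C(350,415)],0.06),4))
E
```

```text
tip [[0.4574 0.1051 0.0965]
 [0.4607 0.1051 0.0965]]
72 [[0.4276 0.1086 0.072 ]
 [0.4508 0.1088 0.072 ]
 [0.4681 0.109  0.072 ]
 [0.4913 0.1092 0.072 ]]
60 [[0.4571 0.1022 0.06  ]
 [0.4618 0.1022 0.06  ]]
```

>>> send_rows([
  [[0, 0, 0, 0, 0, 1, -1], [0, 0, 0, 0, 0, 1, -1], [0, 0, 0, 0, 0, 0.6, -1], [0, 0, 0, 0, 0, 0, -1], [0, 0, 0, 0, 0, 0, -1]],
])

```text
time_s: 17.3
position: [0.4497, 0.0912, 0.1481]
tcp_rot: [[-0.005, 1.0, -0.001], [1.0, 0.005, 0.0], [0.0, -0.001, -1.0]]
force: [-0.5, -1.3, -1.8]
opening: 0.274
```

>>> send_rows([
  [[0, 0, 0, 0, 0, 0.3, -1], [0, 0, 0, 0, 0, 0.3, -1], [0, 0, 0, 0, 0, 0.3, -1], [0, 0, 0, 0, 0, 0.2, -1], [0, 0, 0, 0, 0, 0, -1]],
])

```text
time_s: 17.8
position: [0.4497, 0.0912, 0.1373]
tcp_rot: [[-0.006, 1.0, -0.001], [1.0, 0.006, 0.0], [0.0, -0.001, -1.0]]
force: [-1.0, -0.5, -2.2]
opening: 0.275
```

>>> send_rows([
  [[0, 0, 0, 0, 0, 0.2, -1], [0, 0, 0, 0, 0, 0.2, -1], [0, 0, 0, 0, 0, 0.2, -1], [0, 0, 0, 0, 0, 0.2, -1], [0, 0, 0, 0, 0, 0.2, -1]],
])

```text
time_s: 18.3
position: [0.4508, 0.0912, 0.1281]
tcp_rot: [[-0.006, 1.0, 0.002], [1.0, 0.006, -0.0], [-0.0, 0.002, -1.0]]
force: [0.4, -0.4, 4.7]
opening: 0.274
```

>>> send_rows([
  [[0, 0, 0, 0, 0, 0.2, -1], [0, 0, 0, 0, 0, 0.2, -1], [0, 0, 0, 0, 0, 0.2, -1], [0, 0, 0, 0, 0, 0.2, -1], [0, 0, 0, 0, 0, 0.2, -1]],
])

```text
time_s: 18.8
position: [0.4508, 0.0911, 0.1175]
tcp_rot: [[-0.006, 1.0, 0.002], [1.0, 0.006, -0.0], [-0.0, 0.002, -1.0]]
force: [1.6, 0.4, 4.2]
opening: 0.277
```

>>> send_rows([
  [[0, 0, 0, 0, 0, 0.2, -1], [0, 0, 0, 0, 0, 0.2, -1], [0, 0, 0, 0, 0, 0, -1], [0, 0, 0, 0, 0, 0, -1], [0, 0, 0, 0, 0, 0, -1]],
])

```text
time_s: 19.3
position: [0.4506, 0.0912, 0.1134]
tcp_rot: [[-0.005, 1.0, 0.001], [1.0, 0.005, -0.0], [-0.0, 0.001, -1.0]]
force: [4.0, 0.3, -1.2]
opening: 0.273
```

```bash
python3 - <<'E'
from h import *
s=readout.read_state();go([0.4494,0.0913,0.111],s);x=s["position"]
print("o est",(-2.5-((x[0]-.4595)*1e3+9-.28*(60-(x[2]*1e3-78.5)))))
m=camera_model("wrist");a=capture("wrist");np.save("w8.npy",np.array(m["pose"]))
cv2.imwrite("pics/w8.png",a)
pr=proj(m,[(.4276,.109,.072),(.4913,.109,.072)]);print(pr)
E
```

```text
t 19.3 pos [0.4506 0.0912 0.1134] yaw(y) 0.31 tilt [ 0.0015 -0.    ] shift cm [ 0.02 -0.13  0.24] F [ 4.   0.3 -1.2] op 0.273
o est 4.378720534066123
[[276.12449239 239.67824628]
 [396.31408017 240.30830628]]
```

```bash
cat >> h.py <<'E'
def edges(a,r,c0,c1,n=8):
    """strongest column edges on rows r..r+3"""
    g=cv2.GaussianBlur(a[r:r+4,c0:c1].mean(0),(1,3),0);d=np.abs(np.diff(g,axis=0)).sum(1)
    o=[i for i in np.argsort(d)[::-1] if d[i]==d[max(0,i-2):i+3].max()][:n]
    return sorted([(int(c0+i)+.5,int(d[i])) for i in o])
E
python3 - <<'E'
from h import *
a=cv2.imread("pics/w8.png");m=camera_model("wrist");m["pose"]=np.load("w8.npy")
for r in (242,248):
    e=edges(a,r,255,410);print(r,[(c,d,round(onplane(m,[(c+.5,r+2)],.072)[0][0]*1e3,1)) for c,d in e])
E
```

```text
242 [(266.5, 129, np.float64(422.7)), (291.5, 36, np.float64(436.0)), (325.5, 19, np.float64(454.0)), (334.5, 17, np.float64(458.8)), (339.5, 27, np.float64(461.4)), (343.5, 16, np.float64(463.6)), (351.5, 46, np.float64(467.8)), (395.5, 81, np.float64(491.3))]
248 [(262.5, 28, np.float64(420.4)), (266.5, 119, np.float64(422.6)), (289.5, 80, np.float64(434.9)), (345.5, 39, np.float64(464.7)), (351.5, 46, np.float64(467.9)), (361.5, 12, np.float64(473.3)), (377.5, 6, np.float64(481.8)), (395.5, 102, np.float64(491.5))]
```

>>> send_rows([
  [[0, 0, 0, 0, 0, -1.6, -1], [0, 0, 0, 0, 0, -2, -1], [0, 0, 0, 0, 0, -2, -1], [0, 0, 0, 2.5, 0, 0, -1], [0, 0, 0, 4, 0, 0, -1]],
])

```text
time_s: 19.85
position: [0.4462, 0.1551, 0.1689]
tcp_rot: [[-0.002, 1.0, -0.008], [1.0, 0.002, -0.001], [-0.001, -0.008, -1.0]]
force: [-0.2, 0.4, -2.3]
opening: 0.277
```

>>> send_rows([
  [[0, 0, 0, 4, 0, 0, -1], [0, 0, 0, 4, 0, 0, -1], [0, 0, 0, 4, 0, 0, -1], [0, 0, 0, 3.3, 0, 0, -1], [0, 0, 0, 0, 0, 0, -1]],
])

```text
time_s: 20.35
position: [0.445, 0.3116, 0.168]
tcp_rot: [[-0.01, 1.0, -0.007], [1.0, 0.01, -0.001], [-0.001, -0.007, -1.0]]
force: [-0.3, -0.5, -2.6]
opening: 0.271
```

>>> send_rows([
  [[0, 0, 0, 0, 0, 0, -1], [0, 0, 0, 0, 0, 0, -1], [0, 0, 0, 0, 0, 0, -1], [0, 0, 0, 0, 0, 0, -1], [0, 0, 0, 0, 0, 0, -1]],
])

```text
time_s: 20.85
position: [0.4487, 0.3084, 0.1696]
tcp_rot: [[-0.004, 1.0, -0.0], [1.0, 0.004, -0.0], [-0.0, -0.0, -1.0]]
force: [-0.0, 0.1, -2.2]
opening: 0.276
```

```bash
python3 - <<'E'
from h import *
s=readout.read_state();go([0.4482,0.3093,0.103],s)
E
```

```text
t 20.85 pos [0.4487 0.3084 0.1696] yaw(y) 0.25 tilt [-0.0005 -0.0003] shift cm [ 0.09 -0.05  6.66] F [-0.   0.1 -2.2] op 0.276
```

Down 6.6 cm in total: quickly to just above the contact depth, then slowly.

>>> send_rows([
  [[0, 0, 0, 0, -0.05, 1.2, -1], [0, 0, 0, 0, 0, 1.2, -1], [0, 0, 0, 0, 0, 1, -1], [0, 0, 0, 0, 0, 0.6, -1], [0, 0, 0, 0, 0, 0.2, -1]],
])

```text
time_s: 21.35
position: [0.4475, 0.3089, 0.1262]
tcp_rot: [[-0.006, 1.0, -0.002], [1.0, 0.006, -0.001], [-0.001, -0.002, -1.0]]
force: [-1.1, 0.1, -3.4]
opening: 0.271
```

>>> send_rows([
  [[0, 0, 0, 0, 0, 0.25, -1], [0, 0, 0, 0, 0, 0.25, -1], [0, 0, 0, 0, 0, 0.25, -1], [0, 0, 0, 0, 0, 0.25, -1], [0, 0, 0, 0, 0, 0.25, -1]],
])

```text
time_s: 21.85
position: [0.4496, 0.3096, 0.1156]
tcp_rot: [[-0.006, 1.0, 0.003], [1.0, 0.006, 0.001], [0.001, 0.003, -1.0]]
force: [1.0, -0.8, 3.5]
opening: 0.271
```

>>> send_rows([
  [[0, 0, 0, 0, 0, 0.25, -1], [0, 0, 0, 0, 0, 0.25, -1], [0, 0, 0, 0, 0, 0.25, -1], [0, 0, 0, 0, 0, 0.2, -1], [0, 0, 0, 0, 0, 0, -1]],
])

```text
time_s: 22.35
position: [0.4495, 0.3096, 0.1056]
tcp_rot: [[-0.006, 1.0, 0.003], [1.0, 0.006, 0.001], [0.001, 0.003, -1.0]]
force: [4.2, 1.8, 1.1]
opening: 0.272
```

>>> send_rows([
  [[0, 0, 0, 0, 0, 0, -1], [0, 0, 0, 0, 0, 0, -1], [0, 0, 0, 0, 0, 0, -1], [0, 0, 0, 0, 0, 0, -1], [0, 0, 0, 0, 0, 0, -1]],
])

```text
time_s: 22.85
position: [0.4486, 0.3095, 0.1056]
tcp_rot: [[-0.005, 1.0, 0.001], [1.0, 0.005, 0.001], [0.001, 0.001, -1.0]]
force: [4.6, 2.0, 0.5]
opening: 0.274
```

```bash
cat >> h.py <<'E'
def opening(yfar,seam,name):
    """left/right opening: from the wedge's place, and edges at the block's far top edge seen by the wrist camera"""
    s=readout.read_state();x=s["position"];go([0,0,0],s)
    print("o est",round(-2.5-((x[0]-seam)*1e3+9-.28*(60-(x[2]*1e3-78.5))),2))
    m=camera_model("wrist");a=capture("wrist");cv2.imwrite("pics/%s.png"%name,a)
    r0=int(proj(m,[(seam,yfar,.072)])[0][1])
    for r in (r0+3,r0+8):
        c=proj(m,[(seam-.05,yfar,.072),(seam+.037,yfar,.072)])[:,0].astype(int)
        print(r,[(d,round(onplane(m,[(q+.5,r+2)],.072)[0][0]*1e3,1)) for q,d in edges(a,r,*c)])
E
python3 -c "
from h import *
opening(.327,.4584,'w9')"
```

```text
t 22.85 pos [0.4486 0.3095 0.1056] yaw(y) 0.31 tilt [0.0009 0.0007] shift cm [-30.71 -45.04  10.5 ] F [4.6 2.  0.5] op 0.274
o est 7.51
248 [(103, np.float64(409.1)), (89, np.float64(418.4)), (14, np.float64(430.2)), (69, np.float64(433.3)), (13, np.float64(435.9)), (33, np.float64(462.0)), (37, np.float64(466.7)), (85, np.float64(490.4))]
253 [(97, np.float64(409.0)), (34, np.float64(416.2)), (132, np.float64(418.3)), (18, np.float64(429.2)), (74, np.float64(432.8)), (39, np.float64(462.6)), (43, np.float64(466.7)), (73, np.float64(490.6))]
```

>>> send_rows([
  [[0, 0, 0, 0, 0, -2.2, -1], [0, 0, 0, 0, 0, -2.2, -1], [0, 0, 0, 0, 0, -2, -1], [0, 0, 0, -2.5, 0, 0, -1], [0, 0, 0, -4, 0, 0, -1]],
])

```text
time_s: 23.4
position: [0.4444, 0.2443, 0.1686]
tcp_rot: [[-0.009, 1.0, -0.008], [1.0, 0.009, -0.001], [-0.001, -0.008, -1.0]]
force: [0.2, -0.8, -3.0]
opening: 0.272
```

>>> send_rows([
  [[0, 0, 0, -4, 0, 0, -1], [0, 0, 0, -4, 0, 0, -1], [0, 0, 0, -4, 0, 0, -1], [0, 0, 0, -3.3, 0, 0, -1], [0, 0, 0, 0, 0, 0, -1]],
])

```text
time_s: 23.9
position: [0.4448, 0.0886, 0.168]
tcp_rot: [[-0.001, 1.0, -0.011], [1.0, 0.001, -0.0], [-0.0, -0.011, -1.0]]
force: [0.6, 0.2, -1.9]
opening: 0.275
```

>>> send_rows([
  [[0, 0, 0, 0, 0, 0, -1], [0, 0, 0, 0, 0, 0, -1], [0, 0, 0, 0, 0, 0, -1], [0, 0, 0, 0, 0, 0, -1], [0, 0, 0, 0, 0, 0, -1]],
])

```text
time_s: 24.4
position: [0.4491, 0.092, 0.1695]
tcp_rot: [[-0.007, 1.0, -0.001], [1.0, 0.007, 0.0], [0.0, -0.001, -1.0]]
force: [0.4, 0.1, -1.9]
opening: 0.275
```

```bash
python3 -c "
from h import *
go([0.4492,0.0913,0.093])"
```

```text
t 24.4 pos [0.4491 0.092  0.1695] yaw(y) 0.4 tilt [-0.0006  0.0001] shift cm [-0.07  0.02  7.65] F [ 0.4  0.1 -1.9] op 0.275
```

>>> send_rows([
  [[0, 0, 0, 0, 0, 1.5, -1], [0, 0, 0, 0, 0, 1.5, -1], [0, 0, 0, 0, 0, 1.2, -1], [0, 0, 0, 0, 0, 0.6, -1], [0, 0, 0, 0, 0, 0.2, -1]],
])

```text
time_s: 24.9
position: [0.4492, 0.0914, 0.1191]
tcp_rot: [[-0.006, 1.0, -0.001], [1.0, 0.006, 0.0], [0.0, -0.001, -1.0]]
force: [0.5, -0.1, -2.9]
opening: 0.278
```

>>> send_rows([
  [[0, 0, 0, 0, 0, 0.25, -1], [0, 0, 0, 0, 0, 0.25, -1], [0, 0, 0, 0, 0, 0.25, -1], [0, 0, 0, 0, 0, 0.25, -1], [0, 0, 0, 0, 0, 0.25, -1]],
])

```text
time_s: 25.4
position: [0.4507, 0.0911, 0.1077]
tcp_rot: [[-0.006, 1.0, 0.003], [1.0, 0.006, -0.0], [-0.0, 0.003, -1.0]]
force: [1.5, -0.1, 4.4]
opening: 0.27
```

>>> send_rows([
  [[0, 0, 0, 0, 0, 0.25, -1], [0, 0, 0, 0, 0, 0.25, -1], [0, 0, 0, 0, 0, 0.25, -1], [0, 0, 0, 0, 0, 0.25, -1], [0, 0, 0, 0, 0, 0.25, -1]],
])

```text
time_s: 25.9
position: [0.4507, 0.0911, 0.0946]
tcp_rot: [[-0.005, 1.0, 0.003], [1.0, 0.005, -0.0], [-0.0, 0.003, -1.0]]
force: [3.1, -0.4, 2.6]
opening: 0.271
```

>>> send_rows([
  [[0, 0, 0, 0, 0, 0, -1], [0, 0, 0, 0, 0, 0, -1], [0, 0, 0, 0, 0, 0, -1], [0, 0, 0, 0, 0, 0, -1], [0, 0, 0, 0, 0, 0, -1]],
])

```text
time_s: 26.4
position: [0.4494, 0.0912, 0.0944]
tcp_rot: [[-0.006, 1.0, -0.0], [1.0, 0.006, 0.0], [0.0, -0.0, -1.0]]
force: [5.0, -0.5, -2.5]
opening: 0.272
```

```bash
python3 -c "
from h import *
opening(.1090,.4595,'w10')"
```

```text
t 26.4 pos [0.4494 0.0912 0.0944] yaw(y) 0.32 tilt [-0.0001  0.    ] shift cm [ -8.87 -44.98   9.44] F [ 5.  -0.5 -2.5] op 0.272
o est 11.0
255 [(111, np.float64(411.4)), (96, np.float64(416.3)), (26, np.float64(422.1)), (19, np.float64(431.9)), (54, np.float64(434.3)), (35, np.float64(462.5)), (45, np.float64(467.9)), (87, np.float64(491.3))]
260 [(100, np.float64(410.8)), (131, np.float64(416.2)), (28, np.float64(429.9)), (48, np.float64(431.8)), (22, np.float64(433.8)), (32, np.float64(463.1)), (52, np.float64(467.9)), (95, np.float64(491.5))]
```

>>> send_rows([
  [[0, 0, 0, 0, 0, -2.5, -1], [0, 0, 0, 0, 0, -2.5, -1], [0, 0, 0, 0, 0, -2.5, -1], [0, 0, 0, 2.5, 0, 0, -1], [0, 0, 0, 4, 0, 0, -1]],
])

```text
time_s: 26.95
position: [0.4453, 0.1551, 0.1692]
tcp_rot: [[-0.002, 1.0, -0.008], [1.0, 0.002, -0.002], [-0.002, -0.008, -1.0]]
force: [0.7, 0.5, -2.3]
opening: 0.275
```

>>> send_rows([
  [[0, 0, 0, 4, 0, 0, -1], [0, 0, 0, 4, 0, 0, -1], [0, 0, 0, 4, 0, 0, -1], [0, 0, 0, 3.3, 0, 0, -1], [0, 0, 0, 0, 0, 0, -1]],
])

```text
time_s: 27.45
position: [0.4441, 0.3114, 0.168]
tcp_rot: [[-0.01, 1.0, -0.007], [1.0, 0.01, -0.002], [-0.002, -0.007, -1.0]]
force: [0.3, 0.3, -2.9]
opening: 0.275
```

>>> send_rows([
  [[0, 0, 0, 0, 0, 0, -1], [0, 0, 0, 0, 0, 0, -1], [0, 0, 0, 0, 0, 0, -1], [0, 0, 0, 0, 0, 0, -1], [0, 0, 0, 0, 0, 0, -1]],
])

```text
time_s: 27.95
position: [0.4482, 0.3084, 0.1696]
tcp_rot: [[-0.004, 1.0, -0.001], [1.0, 0.004, -0.0], [-0.0, -0.001, -1.0]]
force: [0.3, -1.1, -2.8]
opening: 0.274
```

```bash
python3 -c "
from h import *
go([0.4482,0.3093,0.093])"
```

```text
t 27.95 pos [0.4482 0.3084 0.1696] yaw(y) 0.25 tilt [-0.0005 -0.0003] shift cm [0.1  0.01 7.66] F [ 0.3 -1.1 -2.8] op 0.274
```

>>> send_rows([
  [[0, 0, 0, 0, 0, 1.8, -1], [0, 0, 0, 0, 0, 1.8, -1], [0, 0, 0, 0, 0, 1.5, -1], [0, 0, 0, 0, 0, 0.6, -1], [0, 0, 0, 0, 0, 0.2, -1]],
])

```text
time_s: 28.45
position: [0.448, 0.3088, 0.11]
tcp_rot: [[-0.005, 1.0, -0.001], [1.0, 0.005, -0.001], [-0.001, -0.001, -1.0]]
force: [0.6, 0.1, -2.6]
opening: 0.276
```

>>> send_rows([
  [[0, 0, 0, 0, 0, 0.25, -1], [0, 0, 0, 0, 0, 0.25, -1], [0, 0, 0, 0, 0, 0.25, -1], [0, 0, 0, 0, 0, 0.25, -1], [0, 0, 0, 0, 0, 0.25, -1]],
])

```text
time_s: 28.95
position: [0.4496, 0.3097, 0.0987]
tcp_rot: [[-0.006, 1.0, 0.003], [1.0, 0.006, 0.001], [0.001, 0.003, -1.0]]
force: [0.4, 0.0, 4.2]
opening: 0.276
```

>>> send_rows([
  [[0, 0, 0, 0, 0, 0.25, -1], [0, 0, 0, 0, 0, 0.25, -1], [0, 0, 0, 0, 0, 0, -1], [0, 0, 0, 0, 0, 0, -1], [0, 0, 0, 0, 0, 0, -1]],
])

```text
time_s: 29.45
position: [0.4495, 0.3097, 0.0934]
tcp_rot: [[-0.006, 1.0, 0.003], [1.0, 0.006, 0.001], [0.001, 0.003, -1.0]]
force: [4.5, 1.2, 1.3]
opening: 0.274
```

```bash
python3 -c "
from h import *
opening(.327,.4584,'w11')"
```

```text
t 29.45 pos [0.4495 0.3097 0.0934] yaw(y) 0.32 tilt [0.0029 0.0011] shift cm [-30.73 -45.15   9.17] F [4.5 1.2 1.3] op 0.274
o est 10.02
256 [(109, np.float64(410.4)), (96, np.float64(416.2)), (21, np.float64(421.1)), (44, np.float64(432.7)), (35, np.float64(463.2)), (39, np.float64(467.0)), (11, np.float64(483.6)), (85, np.float64(490.4))]
261 [(97, np.float64(410.2)), (107, np.float64(416.1)), (19, np.float64(422.9)), (50, np.float64(430.7)), (25, np.float64(432.6)), (33, np.float64(463.2)), (35, np.float64(466.6)), (74, np.float64(490.6))]
```

>>> send_rows([
  [[0, 0, 0, 0, 0, 0.15, -1], [0, 0, 0, 0, 0, 0.15, -1], [0, 0, 0, 0, 0, 0, -1], [0, 0, 0, 0, 0, 0, -1], [0, 0, 0, 0, 0, 0, -1]],
])

```text
time_s: 30.0
position: [0.4483, 0.3094, 0.09]
tcp_rot: [[-0.006, 1.0, 0.0], [1.0, 0.006, 0.0], [0.0, 0.0, -1.0]]
force: [4.3, 0.7, 1.8]
opening: 0.273
```

>>> send_rows([
  [[0, 0, 0, 0, -0.05, 0, -1], [0, 0, 0, 0, 0, 0, -1], [0, 0, 0, 0, 0, 0, -1], [0, 0, 0, 0, 0, 0, -1], [0, 0, 0, 0, 0, 0, -1]],
])

```text
time_s: 30.5
position: [0.4476, 0.3093, 0.09]
tcp_rot: [[-0.006, 1.0, -0.0], [1.0, 0.006, 0.0], [0.0, -0.0, -1.0]]
force: [4.2, 2.4, 2.0]
opening: 0.273
```

```bash
python3 -c "
from h import *
opening(.327,.4584,'w12')"
```

```text
t 30.5 pos [0.4476 0.3093 0.09  ] yaw(y) 0.32 tilt [-0.      0.0002] shift cm [-30.68 -44.93   9.  ] F [4.2 2.4 2. ] op 0.273
o est 12.86
258 [(105, np.float64(410.0)), (89, np.float64(412.8)), (24, np.float64(418.6)), (69, np.float64(431.0)), (14, np.float64(434.3)), (33, np.float64(461.0)), (40, np.float64(466.7)), (76, np.float64(490.1))]
263 [(100, np.float64(409.8)), (97, np.float64(413.2)), (19, np.float64(418.0)), (71, np.float64(428.5)), (20, np.float64(431.9)), (32, np.float64(461.5)), (42, np.float64(466.8)), (82, np.float64(490.3))]
```

Left 13 mm, right about 11.3 mm. I'll take the wedge back to its stand.

>>> send_rows([
  [[0, 0, 0, 0, 0, -2, -1], [0, 0, 0, 0, 0, -3, -1], [0, 0, 0, 0, 0, -3, -1], [0, 0, 0, 0, 0, -3, -1], [0, 0, 0, 0, 0, -1.5, -1]],
])

```text
time_s: 31.05
position: [0.444, 0.308, 0.2153]
tcp_rot: [[-0.006, 1.0, -0.008], [1.0, 0.006, -0.003], [-0.003, -0.008, -1.0]]
force: [0.1, 1.0, -2.4]
opening: 0.272
```

>>> send_rows([
  [[0, 0, 0, -3.2, 2.1, 0, -1], [0, 0, 0, -3.2, 2.1, 0, -1], [0, 0, 0, -3.2, 2.1, 0, -1], [0, 0, 0, -3.2, 2.1, 0, -1], [0, 0, 0, -3.2, 2.1, 0, -1]],
])

```text
time_s: 31.55
position: [0.5489, 0.1484, 0.2124]
tcp_rot: [[-0.006, 1.0, -0.013], [1.0, 0.006, -0.0], [-0.0, -0.013, -1.0]]
force: [0.9, -0.1, -2.3]
opening: 0.272
```

>>> send_rows([
  [[0, 0, 0, -3.2, 2.1, 0, -1], [0, 0, 0, -3.2, 2.1, 0, -1], [0, 0, 0, -3.2, 2.1, 0, -1], [0, 0, 0, -3.2, 2.1, 0, -1], [0, 0, 0, -3.2, 2.1, 0, -1]],
])

```text
time_s: 32.05
position: [0.6551, -0.0097, 0.2118]
tcp_rot: [[-0.006, 1.0, -0.013], [1.0, 0.006, 0.003], [0.003, -0.013, -1.0]]
force: [1.3, -0.4, -2.9]
opening: 0.274
```

>>> send_rows([
  [[0, 0, 6.5, 0, 0, 0, -1], [0, 0, 6.4, 0, 0, 0, -1], [0, 0, 0, 0, 0, 0, -1], [0, 0, 0, 0, 0, 0, -1], [0, 0, 0, 0, 0, 0, -1]],
])

```text
time_s: 32.55
position: [0.6578, -0.0089, 0.214]
tcp_rot: [[0.216, 0.976, -0.004], [0.976, -0.216, 0.001], [-0.0, -0.004, -1.0]]
force: [0.3, -0.2, -2.1]
opening: 0.273
```

```bash
python3 -c "
from h import *
go([0.6601,-0.0136,0.0885])"
```

```text
t 32.55 pos [ 0.6578 -0.0089  0.214 ] yaw(y) -12.45 tilt [-0.0041  0.0008] shift cm [-0.41  0.38 12.55] F [ 0.3 -0.2 -2.1] op 0.273
```

>>> send_rows([
  [[0, 0, 0, -0.4, 0.2, 0, -1], [0, 0, 0, 0, 0, 1, -1], [0, 0, 0, 0, 0, 0.5, -1], [0, 0, 0, 0, 0, 0, -1], [0, 0, 0, 0, 0, 0, -1]],
])

```text
time_s: 33.05
position: [0.6602, -0.0139, 0.1995]
tcp_rot: [[0.218, 0.976, -0.001], [0.976, -0.218, 0.0], [-0.0, -0.001, -1.0]]
force: [-0.3, -0.8, -2.0]
opening: 0.274
```

```bash
python3 -c "
from h import *
go([0.6601,-0.0136,0.0885])"
```

```text
t 33.05 pos [ 0.6602 -0.0139  0.1995] yaw(y) -12.57 tilt [-0.0011  0.0002] shift cm [ 2.00e-02 -1.00e-02  1.11e+01] F [-0.3 -0.8 -2. ] op 0.274
```

>>> send_rows([
  [[0, 0, 0, 0, 0, 2.5, -1], [0, 0, 0, 0, 0, 2.5, -1], [0, 0, 0, 0, 0, 2.5, -1], [0, 0, 0, 0, 0, 2, -1], [0, 0, 0, 0, 0, 0.8, -1]],
])

```text
time_s: 33.55
position: [0.6593, -0.0137, 0.095]
tcp_rot: [[0.218, 0.976, -0.004], [0.976, -0.218, 0.001], [-0.0, -0.004, -1.0]]
force: [-0.3, 0.5, -3.4]
opening: 0.274
```

>>> send_rows([
  [[0, 0, 0, 0, 0, 0.4, -1], [0, 0, 0, 0, 0, 0.2, -1], [0, 0, 0, 0, 0, 0.1, -1], [0, 0, 0, 0, 0, 0, -1], [0, 0, 0, 0, 0, 0, -1]],
])

```text
time_s: 34.05
position: [0.6611, -0.014, 0.0909]
tcp_rot: [[0.218, 0.976, 0.002], [0.976, -0.218, -0.0], [0.0, 0.002, -1.0]]
force: [0.1, -0.2, -1.7]
opening: 0.268
```

>>> send_rows([
  [[0, 0, 0, 0, 0, 0.1, -1], [0, 0, 0, 0, 0, 0.1, -1], [0, 0, 0, 0, 0, 0, -1], [0, 0, 0, 0, 0, 0, -1], [0, 0, 0, 0, 0, 0, -1]],
])

```text
time_s: 34.55
position: [0.6607, -0.014, 0.0885]
tcp_rot: [[0.218, 0.976, 0.001], [0.976, -0.218, -0.0], [0.0, 0.001, -1.0]]
force: [-0.6, -0.1, 1.9]
opening: 0.274
```

>>> send_rows([
  [[0, 0, 0, 0, 0, 0, 0.4], [0, 0, 0, 0, 0, 0, 0.6], [0, 0, 0, 0, 0, 0, 1], [0, 0, 0, 0, 0, 0, 1], [0, 0, 0, 0, 0, 0, 1]],
])

```text
time_s: 35.05
position: [0.6606, -0.014, 0.088]
tcp_rot: [[0.218, 0.976, 0.0], [0.976, -0.218, -0.0], [-0.0, 0.0, -1.0]]
force: [-0.3, 0.7, 0.4]
opening: 0.644
```

>>> send_rows([
  [[0, 0, 0, 0, 0, 0, 1], [0, 0, 0, 0, 0, 0, 1], [0, 0, 0, 0, 0, 0, 1], [0, 0, 0, 0, 0, 0, 1], [0, 0, 0, 0, 0, 0, 1]],
])

```text
time_s: 35.55
position: [0.6605, -0.0139, 0.088]
tcp_rot: [[0.218, 0.976, -0.0], [0.976, -0.218, -0.0], [-0.0, 0.0, -1.0]]
force: [0.1, 0.9, -0.2]
opening: 0.988
```

>>> send_rows([
  [[0, 0, 0, 0, 0, -1.5, 1], [0, 0, 0, 0, 0, -3, 1], [0, 0, 0, 0, 0, -3, 1], [0, 0, 0, 0, 0, -1.4, 1], [0, 0, 0, 0, 0, 0, 1]],
])

```text
time_s: 36.05
position: [0.6624, -0.0143, 0.1805]
tcp_rot: [[0.218, 0.976, 0.006], [0.976, -0.218, -0.001], [0.0, 0.007, -1.0]]
force: [0.6, -0.3, -0.1]
opening: 0.999
```

>>> send_rows([
  [[0, 0, 0, 0, 0, 0, 1], [0, 0, 0, 0, 0, 0, 1], [0, 0, 0, 0, 0, 0, 1], [0, 0, 0, 0, 0, 0, 1], [0, 0, 0, 0, 0, 0, 1]],
])

```text
time_s: 36.55
position: [0.6602, -0.0139, 0.1762]
tcp_rot: [[0.218, 0.976, -0.001], [0.976, -0.218, 0.0], [-0.0, -0.001, -1.0]]
force: [0.4, 0.3, -0.1]
opening: 0.997
```

```bash
python3 - <<'E'
from h import *
go([0.6602,-0.0136,0.1777])
m0=camera_model("wrist");m=dict(m0);a=capture("wrist");cv2.imwrite("pics/w13.png",a)
m4=dict(m0);m4["pose"]=np.load("w4.npy")
for n,mm in(("w4",m4),("w13",m)):
    h=cv2.cvtColor(cv2.imread(f"pics/{n}.png"),cv2.COLOR_BGR2HSV);k=cv2.inRange(h,(5,170,150),(18,255,255));k[:180]=0;k[330:]=0
    k[:,:280]=0;k[:,360:]=0
    c=cv2.minAreaRect(cv2.findNonZero(k));print(n,c,onplane(mm,[c[0]],.13),cv2.countNonZero(k))
E
```

```text
t 36.55 pos [ 0.6602 -0.0139  0.1762] yaw(y) -12.58 tilt [-0.0014  0.0003] shift cm [ 0.03 -0.01 -0.15] F [ 0.4  0.3 -0.1] op 0.997
w4 ((318.0, 264.0), (96.0, 40.0), 90.0) [[ 0.65987154 -0.01145591  0.13      ]] 3806
w13 ((318.5, 263.5), (97.0, 41.0), 90.0) [[ 0.66006709 -0.01149768  0.13      ]] 3858
```

The wedge is back within 0.2 mm (w4 versus w13). Next I'll look at the rack from above.

>>> send_rows([
  [[0, 0, 0, 0, 0, -4, 1], [0, 0, 0, 0, 0, -4, 1], [0, 0, 0, 0, 0, -4, 1], [0, 0, -6.5, 0, 0, 0, 1], [0, 0, -6.3, 0, 0, 0, 1]],
])

```text
time_s: 37.1
position: [0.6614, -0.014, 0.2994]
tcp_rot: [[-0.009, 1.0, 0.004], [1.0, 0.009, -0.001], [-0.001, 0.004, -1.0]]
force: [-0.0, 0.3, -0.2]
opening: 1.001
```

>>> send_rows([
  [[0, 0, 0, -2.6, -3.8, 0, 1], [0, 0, 0, -2.6, -3.8, 0, 1], [0, 0, 0, -2.6, -3.8, 0, 1], [0, 0, 0, -2.6, -3.8, 0, 1], [0, 0, 0, -2.6, -3.8, 0, 1]],
])

```text
time_s: 37.6
position: [0.4695, -0.1454, 0.2971]
tcp_rot: [[-0.004, 1.0, 0.0], [1.0, 0.004, -0.0], [-0.0, 0.0, -1.0]]
force: [-0.1, -1.5, 0.5]
opening: 0.997
```

>>> send_rows([
  [[0, 0, 0, 0, 0, 0, 1], [0, 0, 0, 0, 0, 0, 1], [0, 0, 0, 0, 0, 0, 1], [0, 0, 0, 0, 0, 0, 1], [0, 0, 0, 0, 0, 0, 1]],
])

```text
time_s: 38.1
position: [0.472, -0.144, 0.2969]
tcp_rot: [[-0.006, 1.0, 0.0], [1.0, 0.006, 0.0], [0.0, 0.0, -1.0]]
force: [-0.1, 0.9, 0.3]
opening: 1.002
```

```bash
python3 - <<'E'
from h import *
go([0.47,-0.145,0.297])
m=camera_model("wrist");a=capture("wrist");cv2.imwrite("pics/w14.png",a);np.save("w14.npy",np.array(m["pose"]))
cv2.imwrite("pics/w14b.png",cv2.convertScaleAbs(a,alpha=1.4))
E
```

```text
t 38.1 pos [ 0.472  -0.144   0.2969] yaw(y) 0.33 tilt [0.0001 0.0001] shift cm [-0.1  -0.2  -0.01] F [-0.1  0.9  0.3] op 1.002
```

View pics/w14b.png

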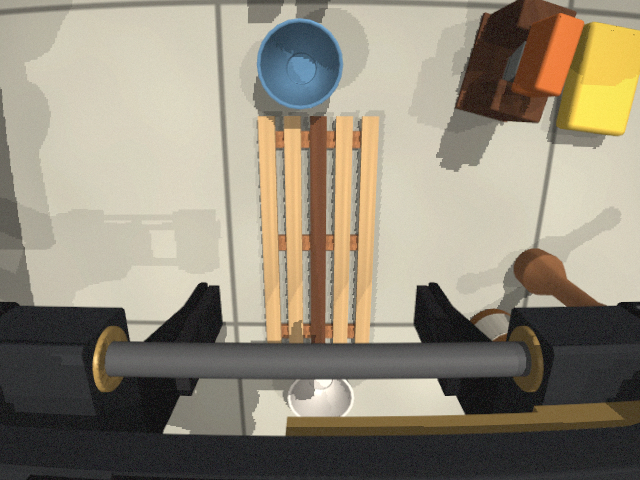

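```bash
python3 - <<'E'
from h import *
a=cv2.imread("pics/w14.png");m=camera_model("wrist");m["pose"]=np.load("w14.npy")
for r in (125,170,210,270,300):
    e=edges(a,r,245,390,12);print(r,[(d,round(onplane(m,[(c+.5,r+2)],.012)[0][0]*1e3,1)) for c,d in e if d>25],round(onplane(m,[(318,r+2)],.012)[0][1]*1e3,1))
for c0 in (264,290,317,343,369):
    g=a[105:130,c0-2:c0+3].mean(1).sum(1);i=np.argmax(np.abs(np.diff(g)));print(c0,105+i+1,onplane(m,[(c0,105+i+1)],.012)[0].round(4))
m2=camera_model("top");t=capture("top");cv2.imwrite("pics/top2.png",t)
for w in("bowl_white","bowl_blue"):
    for c in("wrist","top"):
        print(w,c,[(round(d["p"],2),d["location"].round(4) if hasattr(d["location"],"round") else d["location"]) for d in spot_in(c,w)[:1]])
E
```

```text
125 [(41, np.float64(404.0)), (42, np.float64(407.2)), (66, np.float64(424.5)), (31, np.float64(433.1)), (26, np.float64(462.1)), (81, np.float64(480.4)), (68, np.float64(485.8)), (102, np.float64(490.1)), (32, np.float64(508.3)), (50, np.float64(513.7)), (78, np.float64(518.0)), (28, np.float64(536.4))] -77.8
170 [(47, np.float64(406.7)), (29, np.float64(424.5)), (52, np.float64(431.2)), (74, np.float64(434.5)), (33, np.float64(452.2)), (60, np.float64(458.9)), (64, np.float64(479.9)), (53, np.float64(486.5)), (69, np.float64(491.0)), (52, np.float64(513.1)), (82, np.float64(518.7)), (31, np.float64(536.4))] -126.3
210 [(44, np.float64(405.1)), (33, np.float64(424.6)), (71, np.float64(434.9)), (57, np.float64(459.9)), (92, np.float64(480.4)), (45, np.float64(486.1)), (77, np.float64(490.7)), (27, np.float64(508.9)), (50, np.float64(513.5)), (67, np.float64(519.2))] -171.9
270 [(36, np.float64(406.0)), (40, np.float64(432.3)), (48, np.float64(435.9)), (44, np.float64(462.2)), (82, np.float64(481.3)), (70, np.float64(490.9)), (36, np.float64(514.8)), (60, np.float64(519.6))] -245.7
300 [(44, np.float64(405.7)), (28, np.float64(425.4)), (57, np.float64(432.8)), (50, np.float64(461.0)), (75, np.float64(481.8)), (53, np.float64(488.0)), (47, np.float64(491.7)), (28, np.float64(508.8)), (59, np.float64(515.0)), (53, np.float64(519.9)), (28, np.float64(537.1))] -285.4
264 116 [ 0.413  -0.0666  0.012 ]
290 129 [ 0.4406 -0.0801  0.012 ]
317 116 [ 0.4696 -0.0664  0.012 ]
343 112 [ 0.4972 -0.062   0.012 ]
369 110 [ 0.5249 -0.0597  0.012 ]
bowl_white wrist [(0.7, [0.4818, -0.4216, 0.0217])]
bowl_white top [(0.68, [0.4409, 0.1843, 0.0074])]
bowl_blue wrist [(0.7, [0.455, -0.0123, 0.026])]
bowl_blue top [(0.86, [0.4557, -0.0175, 0.0174])]
```

Rack: mid about (0.4717, −0.2115), yaw about +0.4°; in the picture the dark slat is at columns 310–326 and the +y end at row 116. Places are at a 57 mm pitch. Next I'll look at the bars in the opened clamp.

>>> send_rows([
  [[0, 0, 0, 3.8, -0.1, 0, 1], [0, 0, 0, 3.8, -0.1, 0, 1], [0, 0, 0, 3.8, -0.1, 0, 1], [0, 0, 0, 3.8, -0.1, 0, 1], [0, 0, 0, 3.8, -0.1, 0, 1]],
])

```text
time_s: 38.9
position: [0.4652, 0.0467, 0.2972]
tcp_rot: [[-0.003, 1.0, 0.0], [1.0, 0.003, -0.0], [-0.0, 0.0, -1.0]]
force: [0.3, 0.2, 1.1]
opening: 1.0
```

>>> send_rows([
  [[0, 0, 0, 3.8, -0.1, 0, 1], [0, 0, 0, 3.8, -0.1, 0, 1], [0, 0, 0, 3.8, -0.1, 0, 1], [0, 0, 0, 3.8, -0.1, 0, 1], [0, 0, 0, 3.8, -0.1, 0, 1]],
])

```text
time_s: 39.4
position: [0.4593, 0.2369, 0.2972]
tcp_rot: [[-0.004, 1.0, 0.0], [1.0, 0.004, -0.0], [-0.0, 0.0, -1.0]]
force: [0.5, 0.5, 0.4]
opening: 1.002
```

>>> send_rows([
  [[0, 0, 0, 0, 0, 0, 1], [0, 0, 0, 0, 0, 0, 1], [0, 0, 0, 0, 0, 0, 1], [0, 0, 0, 0, 0, 0, 1], [0, 0, 0, 0, 0, 0, 1]],
])

```text
time_s: 39.9
position: [0.4598, 0.2342, 0.2971]
tcp_rot: [[-0.002, 1.0, -0.0], [1.0, 0.002, -0.0], [-0.0, -0.0, -1.0]]
force: [0.2, 0.1, -0.2]
opening: 1.001
```

```bash
cat >> h.py <<'E'
def bars(a,m,z=.044,box=None):
    """cream tops by colour: centre on plane z, side mm, angle"""
    k=cv2.inRange(cv2.cvtColor(a,cv2.COLOR_BGR2HSV),(20,50,120),(40,150,255))
    k=cv2.morphologyEx(k,cv2.MORPH_OPEN,np.ones((5,5),np.uint8))
    out=[]
    for c in cv2.findContours(k,cv2.RETR_EXTERNAL,cv2.CHAIN_APPROX_NONE)[0]:
        if cv2.contourArea(c)<300: continue
        w=onplane(m,c[:,0],z)[:,:2]*1e3;r=cv2.minAreaRect(np.float32(w))
        print("px",cv2.boundingRect(c),"centre",np.round(r[0],1),"size",np.round(r[1],1),"ang",round(r[2],1))
E
python3 - <<'E'
from h import *
go([0.459,0.2693,0.020])
m=camera_model("wrist");a=capture("wrist");cv2.imwrite("pics/w15.png",a);np.save("w15.npy",np.array(m["pose"]))
bars(a,m)
cv2.imwrite("pics/w15b.png",cv2.convertScaleAbs(cv2.resize(a[80:350,200:440],None,fx=2.2,fy=2.2),alpha=1.4))
for r in (112,130,320): print(r,[(d,round(onplane(m,[(q+.5,r+2)],.072)[0][0]*1e3,1)) for q,d in edges(a,r,262,362,10)])
E
```

```text
t 39.9 pos [0.4598 0.2342 0.2971] yaw(y) 0.12 tilt [-0.     -0.0001] shift cm [ 3.51 -0.07 27.71] F [ 0.2  0.1 -0.2] op 1.001
px (299, 225, 38, 36) centre [458.5 179.7] size [40.3 40.1] ang 0.9
px (298, 184, 40, 36) centre [458.5 225.3] size [40.8 37.6] ang 0.1
px (298, 139, 40, 39) centre [458.4 270.6] size [40.2 38.4] ang 0.1
112 [(86, np.float64(412.6)), (8, np.float64(425.5)), (12, np.float64(429.2)), (48, np.float64(435.7)), (35, np.float64(443.1)), (28, np.float64(456.0)), (44, np.float64(460.6)), (59, np.float64(467.1)), (8, np.float64(480.9)), (58, np.float64(491.1))]
130 [(100, np.float64(413.0)), (8, np.float64(425.2)), (8, np.float64(426.1)), (11, np.float64(429.8)), (44, np.float64(436.4)), (49, np.float64(444.8)), (68, np.float64(449.5)), (20, np.float64(460.7)), (53, np.float64(467.2)), (65, np.float64(491.5))]
320 [(63, np.float64(407.4)), (40, np.float64(414.9)), (12, np.float64(427.9)), (13, np.float64(431.2)), (48, np.float64(438.8)), (116, np.float64(446.3)), (38, np.float64(462.6)), (55, np.float64(468.0)), (8, np.float64(482.0)), (77, np.float64(491.8))]
```

View pics/w15b.png

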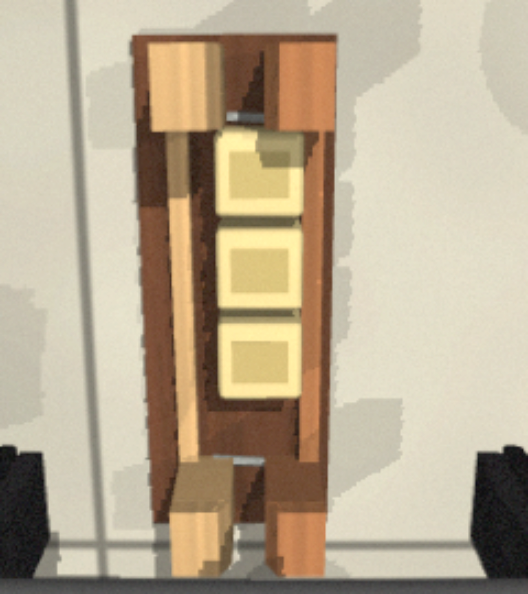

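All three bars are in place and square; the gap between the end blocks is wide and parallel. The tops are at y ≈ 0.178, 0.224 and 0.2695 with x ≈ 0.4587. I'll pick the right-hand one first.

>>> send_rows([
  [[0, 0, 0, -2.8, -0.05, 2, 1], [0, 0, 0, -2.8, -0.05, 2, 1], [0, 0, 0, 0, 0, 4, 1], [0, 0, 0, 0, 0, 4, 1], [0, 0, 0, 0, 0, 4, 1]],
])

```text
time_s: 40.45
position: [0.4595, 0.1784, 0.1363]
tcp_rot: [[-0.002, 1.0, 0.002], [1.0, 0.002, 0.0], [0.0, 0.002, -1.0]]
force: [0.4, 0.9, -1.2]
opening: 1.001
```

>>> send_rows([
  [[0, 0, 0, 0, 0, 4, 1], [0, 0, 0, 0, 0, 2, 1], [0, 0, 0, 0, 0, 0, 1], [0, 0, 0, 0, 0, 0, 1], [0, 0, 0, 0, 0, 0, 1]],
])

```text
time_s: 40.95
position: [0.4601, 0.1793, 0.0784]
tcp_rot: [[-0.003, 1.0, 0.003], [1.0, 0.003, 0.0], [0.0, 0.003, -1.0]]
force: [-0.1, -0.3, -0.9]
opening: 1.002
```

```bash
python3 -c "
from h import *
go([0.4587,0.178,0.020])"
```

```text
t 40.95 pos [0.4601 0.1793 0.0784] yaw(y) 0.2 tilt [0.0031 0.0005] shift cm [-0.13 -0.16  5.84] F [-0.1 -0.3 -0.9] op 1.002
```

>>> send_rows([
  [[0, 0, 0, -0.1, -0.1, 2.2, 1], [0, 0, 0, 0, 0, 2, 1], [0, 0, 0, 0, 0, 1.3, 1], [0, 0, 0, 0, 0, 0.2, 1], [0, 0, 0, 0, 0, 0, 1]],
])

```text
time_s: 41.45
position: [0.4586, 0.1784, 0.021]
tcp_rot: [[-0.004, 1.0, 0.002], [1.0, 0.004, 0.0], [0.0, 0.002, -1.0]]
force: [-0.1, 0.1, 0.6]
opening: 0.997
```

>>> send_rows([
  [[0, 0, 0, 0, 0, 0, -0.3], [0, 0, 0, 0, 0, 0, -1], [0, 0, 0, 0, 0, 0, -1], [0, 0, 0, 0, 0, 0, -1], [0, 0, 0, 0, 0, 0, -1]],
])

```text
time_s: 41.95
position: [0.4579, 0.1783, 0.0203]
tcp_rot: [[-0.004, 1.0, 0.0], [1.0, 0.004, 0.0], [0.0, 0.0, -1.0]]
force: [0.3, 0.5, -0.5]
opening: 0.633
```

>>> send_rows([
  [[0, 0, 0, 0, 0, 0, -1], [0, 0, 0, 0, 0, 0, -1], [0, 0, 0, 0, 0, 0, -1], [0, 0, 0, 0, 0, 0, -1], [0, 0, 0, 0, 0, 0, -1]],
])

```text
time_s: 42.45
position: [0.458, 0.1783, 0.0201]
tcp_rot: [[-0.004, 1.0, 0.0], [1.0, 0.004, 0.0], [0.0, 0.0, -1.0]]
force: [0.4, 0.1, 0.5]
opening: 0.484
```

>>> send_rows([
  [[0, 0, 0, 0, 0, -0.5, -1], [0, 0, 0, 0, 0, -1.5, -1], [0, 0, 0, 0, 0, -3, -1], [0, 0, 0, 0, 0, -3, -1], [0, 0, 0, 0, 0, -3, -1]],
])

```text
time_s: 42.95
position: [0.4569, 0.1781, 0.1311]
tcp_rot: [[-0.004, 1.0, -0.002], [1.0, 0.004, -0.0], [-0.0, -0.002, -1.0]]
force: [0.0, -0.2, -0.5]
opening: 0.474
```

>>> send_rows([
  [[0, 0, 0, -3, 0.12, 0, -1], [0, 0, 0, -4.5, 0.12, 0, -1], [0, 0, 0, -4.5, 0.12, 0, -1], [0, 0, 0, -4.5, 0.12, 0, -1], [0, 0, 0, -4.5, 0.12, 0, -1]],
])

```text
time_s: 43.45
position: [0.4639, -0.0331, 0.1303]
tcp_rot: [[-0.004, 1.0, -0.0], [1.0, 0.004, 0.0], [0.0, -0.0, -1.0]]
force: [1.2, -0.4, -1.0]
opening: 0.484
```

>>> send_rows([
  [[0, 0, 0, -4.5, 0.12, 0, -1], [0, 0, 0, -4.5, 0.12, 0, -1], [0, 0, 0, -4.5, 0.12, 0, -1], [0, 0, 0, -4.5, 0.12, 0, -1], [0, 0, 0, -4, 0.12, 0, -1]],
])

```text
time_s: 43.95
position: [0.4708, -0.2537, 0.1302]
tcp_rot: [[-0.003, 1.0, -0.0], [1.0, 0.003, 0.0], [0.0, -0.0, -1.0]]
force: [0.1, -0.9, -0.5]
opening: 0.483
```

>>> send_rows([
  [[0, 0, 0, -1.7, 0, 0, -1], [0, 0, 0, 0, 0, 0, -1], [0, 0, 0, 0, 0, 0, -1], [0, 0, 0, 0, 0, 0, -1], [0, 0, 0, 0, 0, 0, -1]],
])

```text
time_s: 44.45
position: [0.4712, -0.2666, 0.13]
tcp_rot: [[-0.006, 1.0, -0.001], [1.0, 0.006, 0.001], [0.001, -0.001, -1.0]]
force: [-1.0, -0.9, -0.9]
opening: 0.484
```

```bash
python3 -c "
from h import *
go([0.4721,-0.2685,0.0265])"
```

```text
t 44.45 pos [ 0.4712 -0.2666  0.13  ] yaw(y) 0.34 tilt [-0.001   0.0012] shift cm [-0.2   0.09 10.35] F [-1.  -0.9 -0.9] op 0.484
```

>>> send_rows([
  [[0, 0, 0, -0.1, 0.05, 3, -1], [0, 0, 0, 0, 0, 3, -1], [0, 0, 0, 0, 0, 2.5, -1], [0, 0, 0, 0, 0, 1.2, -1], [0, 0, 0, 0, 0, 0.3, -1]],
])

```text
time_s: 44.95
position: [0.4715, -0.2683, 0.0289]
tcp_rot: [[-0.005, 1.0, -0.002], [1.0, 0.005, 0.002], [0.002, -0.002, -1.0]]
force: [-0.1, -0.6, -0.3]
opening: 0.482
```

>>> send_rows([
  [[0, 0, 0, 0, 0, 0.2, -1], [0, 0, 0, 0, 0, 0.1, -1], [0, 0, 0, 0, 0, 0.1, -1], [0, 0, 0, 0, 0, 0, -1], [0, 0, 0, 0, 0, 0, -1]],
])

```text
time_s: 45.45
position: [0.4723, -0.27, 0.0266]
tcp_rot: [[-0.004, 1.0, 0.001], [1.0, 0.004, -0.001], [-0.001, 0.001, -1.0]]
force: [-0.0, -0.0, -1.1]
opening: 0.486
```

>>> send_rows([
  [[0, 0, 0, 0.2, 0, 0, -1], [0, 0, 0, 0, 0, 0, -1], [0, 0, 0, 0, 0, 0.05, -1], [0, 0, 0, 0, 0, 0, -1], [0, 0, 0, 0, 0, 0, -1]],
])

```text
time_s: 45.95
position: [0.4719, -0.2675, 0.0261]
tcp_rot: [[-0.004, 1.0, -0.0], [1.0, 0.004, 0.0], [0.0, -0.0, -1.0]]
force: [-1.6, 1.2, 5.4]
opening: 0.483
```

>>> send_rows([
  [[0, 0, 0, 0, 0, 0, 0.2], [0, 0, 0, 0, 0, 0, 0.5], [0, 0, 0, 0, 0, 0, 1], [0, 0, 0, 0, 0, 0, 1], [0, 0, 0, 0, 0, 0, 1]],
])

```text
time_s: 46.45
position: [0.472, -0.2677, 0.0254]
tcp_rot: [[-0.004, 1.0, -0.0], [1.0, 0.004, 0.0], [0.0, -0.0, -1.0]]
force: [-0.4, -0.0, -0.1]
opening: 0.846
```

>>> send_rows([
  [[0, 0, 0, 0, 0, 0, 1], [0, 0, 0, 0, 0, -1, 1], [0, 0, 0, 0, 0, -3, 1], [0, 0, 0, 0, 0, -4, 1], [0, 0, 0, 0, 0, -3, 1]],
])

```text
time_s: 46.95
position: [0.4723, -0.2679, 0.138]
tcp_rot: [[-0.004, 1.0, 0.001], [1.0, 0.004, -0.001], [-0.001, 0.001, -1.0]]
force: [0.9, -0.0, -0.6]
opening: 0.996
```

>>> send_rows([
  [[0, 0, 0, 4.5, -0.1, 0, 1], [0, 0, 0, 4.5, -0.1, 0, 1], [0, 0, 0, 4.5, -0.1, 0, 1], [0, 0, 0, 4.5, -0.1, 0, 1], [0, 0, 0, 4.5, -0.1, 0, 1]],
])

```text
time_s: 47.45
position: [0.466, -0.0412, 0.1364]
tcp_rot: [[-0.003, 1.0, 0.001], [1.0, 0.003, -0.0], [-0.0, 0.001, -1.0]]
force: [1.1, 0.6, 0.5]
opening: 1.0
```

>>> send_rows([
  [[0, 0, 0, 4.5, -0.1, 0, 1], [0, 0, 0, 4.5, -0.1, 0, 1], [0, 0, 0, 4.5, -0.1, 0, 1], [0, 0, 0, 4.5, -0.1, 0, 1], [0, 0, 0, 4.5, -0.1, 0, 1]],
])

```text
time_s: 47.95
position: [0.4601, 0.1841, 0.1364]
tcp_rot: [[-0.004, 1.0, 0.001], [1.0, 0.004, 0.0], [0.0, 0.001, -1.0]]
force: [0.7, -0.8, 0.3]
opening: 1.002
```

>>> send_rows([
  [[0, 0, 0, 4.2, -0.1, 0, 1], [0, 0, 0, 0, 0, 0, 1], [0, 0, 0, 0, 0, 0, 1], [0, 0, 0, 0, 0, 0, 1], [0, 0, 0, 0, 0, 0, 1]],
])

```text
time_s: 48.45
position: [0.4592, 0.2229, 0.1357]
tcp_rot: [[-0.002, 1.0, -0.0], [1.0, 0.002, -0.0], [-0.0, -0.0, -1.0]]
force: [-0.2, 0.3, -0.8]
opening: 1.002
```

```bash
python3 - <<'E'
from h import *
go([0.4586,0.2233,0.020])
m=camera_model("wrist");a=capture("wrist");cv2.imwrite("pics/w16.png",a)
bars(a,m)
E
```

```text
t 48.45 pos [0.4592 0.2229 0.1357] yaw(y) 0.1 tilt [-0.0003 -0.0003] shift cm [ 0.04 -0.05 11.57] F [-0.2  0.3 -0.8] op 1.002
px (288, 207, 62, 60) centre [458.5 225.8] size [40.5 40.8] ang 1.5
px (286, 138, 65, 63) centre [458.4 270.7] size [40.5 38.9] ang 0.1
```

>>> send_rows([
  [[0, 0, 0, 0.1, -0.05, 3.5, 1], [0, 0, 0, 0, 0, 3.5, 1], [0, 0, 0, 0, 0, 3, 1], [0, 0, 0, 0, 0, 1.3, 1], [0, 0, 0, 0, 0, 0.2, 1]],
])

```text
time_s: 49.0
position: [0.4579, 0.2242, 0.0192]
tcp_rot: [[-0.002, 1.0, -0.003], [1.0, 0.002, -0.001], [-0.001, -0.003, -1.0]]
force: [0.1, -0.1, 0.4]
opening: 0.999
```

>>> send_rows([
  [[0, 0, 0, 0, 0, 0, 1], [0, 0, 0, 0, 0, 0, -0.3], [0, 0, 0, 0, 0, 0, -1], [0, 0, 0, 0, 0, 0, -1], [0, 0, 0, 0, 0, 0, -1]],
])

```text
time_s: 49.5
position: [0.459, 0.2254, 0.0212]
tcp_rot: [[-0.004, 1.0, 0.001], [1.0, 0.004, 0.0], [0.0, 0.001, -1.0]]
force: [-0.7, 0.6, -0.3]
opening: 0.717
```

>>> send_rows([
  [[0, 0, 0, 0, 0, 0, -1], [0, 0, 0, 0, 0, 0, -1], [0, 0, 0, 0, 0, 0, -1], [0, 0, 0, 0, 0, 0, -1], [0, 0, 0, 0, 0, 0, -1]],
])

```text
time_s: 50.0
position: [0.4587, 0.2253, 0.0206]
tcp_rot: [[-0.004, 1.0, 0.0], [1.0, 0.004, 0.0], [0.0, 0.0, -1.0]]
force: [0.1, -0.5, 0.8]
opening: 0.476
```

>>> send_rows([
  [[0, 0, 0, 0, 0, -0.5, -1], [0, 0, 0, 0, 0, -1.5, -1], [0, 0, 0, 0, 0, -3, -1], [0, 0, 0, 0, 0, -3, -1], [0, 0, 0, 0, 0, -3, -1]],
])

```text
time_s: 50.5
position: [0.458, 0.2251, 0.1316]
tcp_rot: [[-0.004, 1.0, -0.001], [1.0, 0.004, -0.0], [-0.0, -0.001, -1.0]]
force: [-0.2, -0.4, -0.1]
opening: 0.48
```

```bash
python3 -c "
from h import *
go([0.4717,-0.2112,0.131])"
```

```text
t 50.5 pos [0.458  0.2251 0.1316] yaw(y) 0.22 tilt [-0.0012 -0.0003] shift cm [-43.63   1.21   0.07] F [-0.2 -0.4 -0.1] op 0.48
```

>>> send_rows([
  [[0, 0, 0, -3, 0.12, 0, -1], [0, 0, 0, -4.5, 0.12, 0, -1], [0, 0, 0, -4.5, 0.12, 0, -1], [0, 0, 0, -4.5, 0.12, 0, -1], [0, 0, 0, -4.5, 0.12, 0, -1]],
])

```text
time_s: 51.0
position: [0.4649, 0.0138, 0.1308]
tcp_rot: [[-0.004, 1.0, -0.0], [1.0, 0.004, 0.0], [0.0, -0.0, -1.0]]
force: [0.3, 0.2, -1.2]
opening: 0.482
```

>>> send_rows([
  [[0, 0, 0, -4.5, 0.12, 0, -1], [0, 0, 0, -4.5, 0.12, 0, -1], [0, 0, 0, -4.5, 0.12, 0, -1], [0, 0, 0, -4.5, 0.12, 0, -1], [0, 0, 0, -4.5, 0.12, 0, -1]],
])

```text
time_s: 51.5
position: [0.4717, -0.2114, 0.1307]
tcp_rot: [[-0.003, 1.0, -0.0], [1.0, 0.003, 0.0], [0.0, -0.0, -1.0]]
force: [1.5, 0.2, -1.0]
opening: 0.479
```

>>> send_rows([
  [[0, 0, 0, 0, 0, 2, -1], [0, 0, 0, 0, 0, 2, -1], [0, 0, 0, 0, 0, 2, -1], [0, 0, 0, 0, 0, 2, -1], [0, 0, 0, 0, 0, 1, -1]],
])

```text
time_s: 52.0
position: [0.4713, -0.2091, 0.0392]
tcp_rot: [[-0.004, 1.0, -0.002], [1.0, 0.004, 0.002], [0.002, -0.002, -1.0]]
force: [0.1, 0.5, -0.7]
opening: 0.482
```

>>> send_rows([
  [[0, 0, 0, 0, 0, 0, -1], [0, 0, 0, 0, 0, 0, -1], [0, 0, 0, 0, 0, 0, -1], [0, 0, 0, 0, 0, 0, -1], [0, 0, 0, 0, 0, 0, -1]],
])

```text
time_s: 52.5
position: [0.4727, -0.2099, 0.0413]
tcp_rot: [[-0.004, 1.0, 0.001], [1.0, 0.004, -0.001], [-0.001, 0.001, -1.0]]
force: [-0.3, -0.7, -1.3]
opening: 0.482
```

```bash
python3 -c "
from h import *
go([0.4717,-0.2100,0.0265])"
```

```text
t 52.5 pos [ 0.4727 -0.2099  0.0413] yaw(y) 0.23 tilt [ 0.0011 -0.0009] shift cm [-0.01 -0.1   1.48] F [-0.3 -0.7 -1.3] op 0.482
```

>>> send_rows([
  [[0, 0, 0, 0, -0.05, 0.6, -1], [0, 0, 0, 0, 0, 0.5, -1], [0, 0, 0, 0, 0, 0.2, -1], [0, 0, 0, 0, 0, 0.15, -1], [0, 0, 0, 0, 0, 0, -1]],
])

```text
time_s: 53.0
position: [0.4714, -0.2094, 0.0266]
tcp_rot: [[-0.004, 1.0, -0.001], [1.0, 0.004, 0.0], [0.0, -0.001, -1.0]]
force: [-1.7, 1.3, 6.5]
opening: 0.484
```

>>> send_rows([
  [[0, 0, 0, 0, 0, 0.05, -1], [0, 0, 0, 0, 0, 0, -1], [0, 0, 0, 0, 0, 0, -1], [0, 0, 0, 0, 0, 0, -1], [0, 0, 0, 0, 0, 0, -1]],
])

```text
time_s: 53.5
position: [0.4714, -0.2094, 0.0266]
tcp_rot: [[-0.004, 1.0, -0.001], [1.0, 0.004, 0.0], [0.0, -0.001, -1.0]]
force: [-1.9, 1.4, 10.7]
opening: 0.478
```

Contact; release, lift, and back for the last bar.

>>> send_rows([
  [[0, 0, 0, 0, 0, -0.05, 0.2], [0, 0, 0, 0, 0, 0, 0.5], [0, 0, 0, 0, 0, 0, 1], [0, 0, 0, 0, 0, 0, 1], [0, 0, 0, 0, 0, 0, 1]],
])

```text
time_s: 54.0
position: [0.4717, -0.2097, 0.0258]
tcp_rot: [[-0.004, 1.0, -0.0], [1.0, 0.004, 0.0], [0.0, -0.0, -1.0]]
force: [0.1, 0.6, -0.6]
opening: 0.852
```

>>> send_rows([
  [[0, 0, 0, 0, 0, 0, 1], [0, 0, 0, 0, 0, -1, 1], [0, 0, 0, 0, 0, -3, 1], [0, 0, 0, 0, 0, -4, 1], [0, 0, 0, 0, 0, -3, 1]],
])

```text
time_s: 54.5
position: [0.4721, -0.2098, 0.1384]
tcp_rot: [[-0.004, 1.0, 0.001], [1.0, 0.004, -0.001], [-0.001, 0.001, -1.0]]
force: [0.1, -0.4, -0.2]
opening: 0.995
```

>>> send_rows([
  [[0, 0, 0, 4, -0.1, 0, 1], [0, 0, 0, 4.5, -0.1, 0, 1], [0, 0, 0, 4.5, -0.1, 0, 1], [0, 0, 0, 4.5, -0.1, 0, 1], [0, 0, 0, 4.5, -0.1, 0, 1]],
])

```text
time_s: 55.0
position: [0.4657, 0.0119, 0.1369]
tcp_rot: [[-0.003, 1.0, 0.001], [1.0, 0.003, -0.0], [-0.0, 0.001, -1.0]]
force: [0.5, 0.2, 0.7]
opening: 1.0
```

>>> send_rows([
  [[0, 0, 0, 4.5, -0.1, 0, 1], [0, 0, 0, 4.5, -0.1, 0, 1], [0, 0, 0, 4.5, -0.1, 0, 1], [0, 0, 0, 4.5, -0.1, 0, 1], [0, 0, 0, 4.5, -0.1, 0, 1]],
])

```text
time_s: 55.5
position: [0.4597, 0.2372, 0.1368]
tcp_rot: [[-0.004, 1.0, 0.001], [1.0, 0.004, 0.0], [0.0, 0.001, -1.0]]
force: [1.4, -0.1, -0.8]
opening: 0.995
```

>>> send_rows([
  [[0, 0, 0, 3.2, -0.1, 0, 1], [0, 0, 0, 0, 0, 0, 1], [0, 0, 0, 0, 0, 0, 1], [0, 0, 0, 0, 0, 0, 1], [0, 0, 0, 0, 0, 0, 1]],
])

```text
time_s: 56.0
position: [0.459, 0.266, 0.1362]
tcp_rot: [[-0.002, 1.0, -0.0], [1.0, 0.002, -0.0], [-0.0, -0.0, -1.0]]
force: [-0.1, 0.5, -0.4]
opening: 1.0
```

```bash
python3 - <<'E'
from h import *
go([0.4584,0.2693,0.020])
m=camera_model("wrist");a=capture("wrist");cv2.imwrite("pics/w17.png",a)
bars(a,m)
mt=camera_model("top");t=capture("top");cv2.imwrite("pics/top3.png",t);bars(t,mt,.05)
E
```

```text
t 56.0 pos [0.459  0.266  0.1362] yaw(y) 0.12 tilt [-0.0004 -0.0003] shift cm [ 0.34 -0.05 11.62] F [-0.1  0.5 -0.4] op 1.0
px (288, 204, 62, 59) centre [458.5 271.6] size [40.6 39.9] ang 0.2
px (406, 301, 22, 21) centre [ 470.4 -205.9] size [45.  41.5] ang 88.2
px (432, 300, 23, 21) centre [ 470.6 -262.6] size [47.3 41.7] ang 88.2
px (461, 184, 30, 28) centre [ 713.3 -353.4] size [67.3 61.7] ang 89.2
px (299, 160, 51, 33) centre [768.3 -21. ] size [108.4  69.7] ang 84.6
```

>>> send_rows([
  [[0, 0, 0, 0.3, -0.05, 3.5, 1], [0, 0, 0, 0, 0, 3.5, 1], [0, 0, 0, 0, 0, 3, 1], [0, 0, 0, 0, 0, 1.4, 1], [0, 0, 0, 0, 0, 0.2, 1]],
])

```text
time_s: 56.6
position: [0.4576, 0.2694, 0.0185]
tcp_rot: [[-0.003, 1.0, -0.003], [1.0, 0.003, -0.001], [-0.001, -0.003, -1.0]]
force: [-0.6, 0.3, -0.4]
opening: 1.003
```

>>> send_rows([
  [[0, 0, 0, 0, 0, 0, 1], [0, 0, 0, 0, 0, 0, -0.3], [0, 0, 0, 0, 0, 0, -1], [0, 0, 0, 0, 0, 0, -1], [0, 0, 0, 0, 0, 0, -1]],
])

```text
time_s: 57.1
position: [0.4588, 0.2705, 0.0207]
tcp_rot: [[-0.004, 1.0, 0.001], [1.0, 0.004, 0.0], [0.0, 0.001, -1.0]]
force: [0.6, -0.8, -0.9]
opening: 0.723
```

>>> send_rows([
  [[0, 0, 0, 0, 0, 0, -1], [0, 0, 0, 0, 0, 0, -1], [0, 0, 0, 0, 0, 0, -1], [0, 0, 0, 0, 0, 0, -1], [0, 0, 0, 0, 0, 0, -1]],
])

```text
time_s: 57.6
position: [0.4586, 0.2703, 0.0201]
tcp_rot: [[-0.004, 1.0, 0.0], [1.0, 0.004, 0.0], [0.0, 0.0, -1.0]]
force: [-0.7, 0.8, 1.6]
opening: 0.475
```

>>> send_rows([
  [[0, 0, 0, 0, 0, -0.5, -1], [0, 0, 0, 0, 0, -1.5, -1], [0, 0, 0, 0, 0, -3, -1], [0, 0, 0, 0, 0, -3, -1], [0, 0, 0, 0, 0, -3, -1]],
])

```text
time_s: 58.1
position: [0.4578, 0.2701, 0.131]
tcp_rot: [[-0.004, 1.0, -0.001], [1.0, 0.004, -0.0], [-0.0, -0.001, -1.0]]
force: [-0.3, -0.2, -1.0]
opening: 0.482
```

```bash
python3 -c "
from h import *
go([0.4713,-0.1532,0.131])"
```

```text
t 58.1 pos [0.4578 0.2701 0.131 ] yaw(y) 0.22 tilt [-0.0013 -0.0004] shift cm [-4.233e+01  1.190e+00  2.000e-02] F [-0.3 -0.2 -1. ] op 0.482
```

```bash
python3 - <<'E'
from h import *
mt=camera_model("top");t=capture("top");bars(t,mt,.05)
E
```

```text
px (433, 313, 23, 20) centre [ 444.6 -262.5] size [47.2 39.4] ang 87.9
px (406, 301, 22, 21) centre [ 470.3 -206. ] size [44.9 41.5] ang 88.3
px (461, 184, 30, 28) centre [ 713.3 -353.4] size [67.3 61.7] ang 89.2
px (299, 160, 51, 33) centre [768.4 -20.9] size [108.3  69.9] ang 84.7
```

>>> send_rows([
  [[0, 0, 0, -3, 0.12, 0, -1], [0, 0, 0, -4.5, 0.12, 0, -1], [0, 0, 0, -4.5, 0.12, 0, -1], [0, 0, 0, -4.5, 0.12, 0, -1], [0, 0, 0, -4.5, 0.12, 0, -1]],
])

```text
time_s: 58.65
position: [0.4648, 0.0588, 0.1301]
tcp_rot: [[-0.004, 1.0, -0.0], [1.0, 0.004, -0.0], [-0.0, -0.0, -1.0]]
force: [-0.1, 0.0, -0.9]
opening: 0.48
```

>>> send_rows([
  [[0, 0, 0, -4.5, 0.12, 0, -1], [0, 0, 0, -4.5, 0.12, 0, -1], [0, 0, 0, -4.5, 0.12, 0, -1], [0, 0, 0, -4.5, 0.12, 0, -1], [0, 0, 0, -3.2, 0.12, 0, -1]],
])

```text
time_s: 59.15
position: [0.4721, -0.1546, 0.1302]
tcp_rot: [[-0.002, 1.0, 0.001], [1.0, 0.002, -0.001], [-0.001, 0.001, -1.0]]
force: [0.1, -0.1, -0.9]
opening: 0.482
```

>>> send_rows([
  [[0, 0, 0, 0, 0, 2, -1], [0, 0, 0, 0, 0, 2, -1], [0, 0, 0, 0, 0, 2, -1], [0, 0, 0, 0, 0, 2, -1], [0, 0, 0, 0, 0, 1, -1]],
])

```text
time_s: 59.65
position: [0.4711, -0.1512, 0.0386]
tcp_rot: [[-0.004, 1.0, -0.002], [1.0, 0.004, 0.001], [0.001, -0.002, -1.0]]
force: [-0.4, -0.3, -0.9]
opening: 0.479
```

>>> send_rows([
  [[0, 0, 0, 0, 0, 0, -1], [0, 0, 0, 0, 0, 0, -1], [0, 0, 0, 0, 0, 0, -1], [0, 0, 0, 0, 0, 0, -1], [0, 0, 0, 0, 0, 0, -1]],
])

```text
time_s: 60.15
position: [0.4725, -0.1519, 0.0408]
tcp_rot: [[-0.004, 1.0, 0.001], [1.0, 0.004, -0.001], [-0.001, 0.001, -1.0]]
force: [0.1, 1.4, -1.7]
opening: 0.483
```

```bash
python3 -c "
from h import *
go([0.4713,-0.1532,0.0265])"
```

```text
t 60.15 pos [ 0.4725 -0.1519  0.0408] yaw(y) 0.22 tilt [ 0.0013 -0.0007] shift cm [-0.13 -0.12  1.43] F [ 0.1  1.4 -1.7] op 0.483
```

The bar placed first was knocked 26 mm towards the robot, so I'll set this bar down and then mend that one.

>>> send_rows([
  [[0, 0, 0, -0.15, -0.05, 0.6, -1], [0, 0, 0, 0, 0, 0.5, -1], [0, 0, 0, 0, 0, 0.2, -1], [0, 0, 0, 0, 0, 0.15, -1], [0, 0, 0, 0, 0, 0, -1]],
])

```text
time_s: 60.65
position: [0.4712, -0.1531, 0.0261]
tcp_rot: [[-0.004, 1.0, -0.001], [1.0, 0.004, 0.0], [0.0, -0.001, -1.0]]
force: [-2.0, -0.5, 7.3]
opening: 0.482
```

>>> send_rows([
  [[0, 0, 0, 0, 0, 0, -1], [0, 0, 0, 0, 0, 0, -1], [0, 0, 0, 0, 0, 0, -1], [0, 0, 0, 0, 0, 0, -1], [0, 0, 0, 0, 0, 0, -1]],
])

```text
time_s: 61.15
position: [0.4712, -0.153, 0.0261]
tcp_rot: [[-0.004, 1.0, -0.001], [1.0, 0.004, 0.0], [0.0, -0.001, -1.0]]
force: [-1.9, -0.3, 7.7]
opening: 0.478
```

>>> send_rows([
  [[0, 0, 0, 0, 0, 0, 0.2], [0, 0, 0, 0, 0, 0, 0.5], [0, 0, 0, 0, 0, 0, 1], [0, 0, 0, 0, 0, 0, 1], [0, 0, 0, 0, 0, 0, 1]],
])

```text
time_s: 61.65
position: [0.4716, -0.1532, 0.0254]
tcp_rot: [[-0.004, 1.0, -0.0], [1.0, 0.004, 0.0], [0.0, -0.0, -1.0]]
force: [-0.6, 0.2, 0.2]
opening: 0.848
```

>>> send_rows([
  [[0, 0, 0, 0, 0, 0, 1], [0, 0, 0, 0, 0, -1, 1], [0, 0, 0, 0, 0, -3, 1], [0, 0, 0, 0, 0, -4, 1], [0, 0, 0, 0, 0, -4, 1]],
])

```text
time_s: 62.15
position: [0.471, -0.1529, 0.1471]
tcp_rot: [[-0.004, 1.0, -0.001], [1.0, 0.004, 0.001], [0.001, -0.001, -1.0]]
force: [0.3, -1.3, 0.6]
opening: 1.001
```

>>> send_rows([
  [[0, 0, 0, 0, 0, -4, 1], [0, 0, 0, -1, 0, -4, 1], [0, 0, 0, -1, 0, -4, 1], [0, 0, 0, -1, 0, -2, 1], [0, 0, 0, -1, 0, 0, 1]],
])

```text
time_s: 62.65
position: [0.4733, -0.1945, 0.2897]
tcp_rot: [[-0.004, 1.0, 0.007], [1.0, 0.004, -0.005], [-0.005, 0.007, -1.0]]
force: [-0.6, -0.9, -0.1]
opening: 1.0
```

>>> send_rows([
  [[0, 0, 0, 0, 0, 0, 1], [0, 0, 0, 0, 0, 0, 1], [0, 0, 0, 0, 0, 0, 1], [0, 0, 0, 0, 0, 0, 1], [0, 0, 0, 0, 0, 0, 1]],
])

```text
time_s: 63.15
position: [0.4714, -0.1927, 0.2847]
tcp_rot: [[-0.004, 1.0, -0.002], [1.0, 0.004, 0.001], [0.001, -0.002, -1.0]]
force: [0.1, 0.6, -0.4]
opening: 1.004
```

```bash
python3 - <<'E'
from h import *
go([0.4713,-0.1532,0.0265])
m=camera_model("wrist");a=capture("wrist");cv2.imwrite("pics/w18.png",a);np.save("w18.npy",np.array(m["pose"]))
bars(a,m,.05)
cv2.imwrite("pics/w18b.png",cv2.convertScaleAbs(a,alpha=1.4))
E
```

```text
t 63.15 pos [ 0.4714 -0.1927  0.2847] yaw(y) 0.24 tilt [-0.0016  0.0012] shift cm [ 3.92  0.04 25.82] F [ 0.1  0.6 -0.4] op 1.004
px (274, 248, 39, 35) centre [ 444.1 -265.7] size [40.6 38.5] ang 0.3
px (298, 196, 41, 37) centre [ 470.2 -210.1] size [40.7 37.6] ang 0.3
px (297, 137, 43, 41) centre [ 470.  -152.9] size [40.9 38.6] ang 0.3
```

View pics/w18b.png

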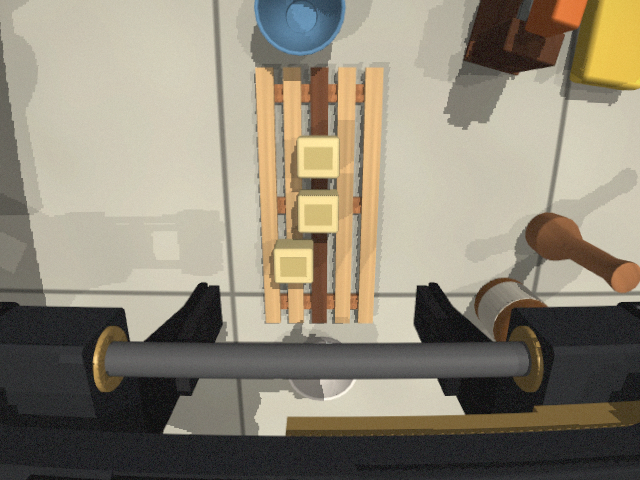

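The bar at pixel (293,262) sits 26 mm off the slat but is still square; the other two are well placed. I'll re-grasp it and shift it.

>>> send_rows([
  [[0, 0, 0, -3.7, -1.3, 1, 1], [0, 0, 0, -3.7, -1.3, 1, 1], [0, 0, 0, 0, 0, 4, 1], [0, 0, 0, 0, 0, 4, 1], [0, 0, 0, 0, 0, 4, 1]],
])

```text
time_s: 63.7
position: [0.4461, -0.2678, 0.1445]
tcp_rot: [[-0.003, 1.0, 0.001], [1.0, 0.003, -0.001], [-0.001, 0.001, -1.0]]
force: [-0.5, -0.3, -0.1]
opening: 0.999
```

>>> send_rows([
  [[0, 0, 0, 0, 0, 4, 1], [0, 0, 0, 0, 0, 2, 1], [0, 0, 0, 0, 0, 0, 1], [0, 0, 0, 0, 0, 0, 1], [0, 0, 0, 0, 0, 0, 1]],
])

```text
time_s: 64.2
position: [0.447, -0.2681, 0.0869]
tcp_rot: [[-0.004, 1.0, 0.002], [1.0, 0.004, -0.002], [-0.002, 0.002, -1.0]]
force: [-1.1, 0.3, 0.6]
opening: 1.001
```

```bash
python3 -c "
from h import *
go([0.4453,-0.267,0.0265])"
```

```text
t 64.2 pos [ 0.447  -0.2681  0.0869] yaw(y) 0.23 tilt [ 0.0022 -0.0021] shift cm [ 0.12 -0.18  6.04] F [-1.1  0.3  0.6] op 1.001
```

>>> send_rows([
  [[0, 0, 0, 0, -0.1, 2.2, 1], [0, 0, 0, 0, 0, 2, 1], [0, 0, 0, 0, 0, 1.4, 1], [0, 0, 0, 0, 0, 0.3, 1], [0, 0, 0, 0, 0, 0, 1]],
])

```text
time_s: 64.7
position: [0.4456, -0.2678, 0.0274]
tcp_rot: [[-0.004, 1.0, 0.001], [1.0, 0.004, -0.001], [-0.001, 0.001, -1.0]]
force: [0.2, 0.2, -0.1]
opening: 0.999
```

>>> send_rows([
  [[0, 0, 0, 0, 0, 0, -0.3], [0, 0, 0, 0, 0, 0, -1], [0, 0, 0, 0, 0, 0, -1], [0, 0, 0, 0, 0, 0, -1], [0, 0, 0, 0, 0, 0, -1]],
])

```text
time_s: 65.2
position: [0.4451, -0.2673, 0.0267]
tcp_rot: [[-0.004, 1.0, 0.0], [1.0, 0.004, -0.0], [-0.0, 0.0, -1.0]]
force: [0.5, -0.3, -0.3]
opening: 0.634
```

>>> send_rows([
  [[0, 0, 0, 0, 0, 0, -1], [0, 0, 0, 0, 0, 0, -1], [0, 0, 0, 0, 0, 0, -1], [0, 0, 0, 0, 0, 0, -1], [0, 0, 0, 0, 0, 0, -1]],
])

```text
time_s: 65.7
position: [0.445, -0.2673, 0.0266]
tcp_rot: [[-0.004, 1.0, 0.0], [1.0, 0.004, -0.0], [-0.0, 0.0, -1.0]]
force: [-0.3, 0.2, 0.8]
opening: 0.478
```

>>> send_rows([
  [[0, 0, 0, 0, 0, -0.5, -1], [0, 0, 0, 0, 0, -1, -1], [0, 0, 0, 0, 0.6, 0, -1], [0, 0, 0, 0, 1, 0, -1], [0, 0, 0, 0, 1, 0, -1]],
])

```text
time_s: 66.2
position: [0.4721, -0.2674, 0.0418]
tcp_rot: [[-0.004, 1.0, 0.001], [1.0, 0.004, -0.001], [-0.001, 0.001, -1.0]]
force: [0.8, 0.1, -0.5]
opening: 0.48
```

>>> send_rows([
  [[0, 0, 0, 0, 0, 0, -1], [0, 0, 0, 0, 0, 0, -1], [0, 0, 0, 0, 0, 0, -1], [0, 0, 0, 0, 0, 0, -1], [0, 0, 0, 0, 0, 0, -1]],
])

```text
time_s: 66.7
position: [0.4707, -0.2671, 0.0415]
tcp_rot: [[-0.004, 1.0, -0.0], [1.0, 0.004, 0.0], [0.0, -0.0, -1.0]]
force: [-1.2, -0.2, -0.6]
opening: 0.482
```

```bash
python3 -c "
from h import *
go([0.4719,-0.2682,0.0262])"
```

```text
t 66.7 pos [ 0.4707 -0.2671  0.0415] yaw(y) 0.21 tilt [-0.0004  0.0003] shift cm [-0.11  0.12  1.52] F [-1.2 -0.2 -0.6] op 0.482
```

>>> send_rows([
  [[0, 0, 0, -0.1, 0.1, 0.5, -1], [0, 0, 0, 0, 0, 0.5, -1], [0, 0, 0, 0, 0, 0.3, -1], [0, 0, 0, 0, 0, 0.2, -1], [0, 0, 0, 0, 0, 0, -1]],
])

```text
time_s: 67.2
position: [0.4718, -0.268, 0.0265]
tcp_rot: [[-0.004, 1.0, -0.0], [1.0, 0.004, 0.0], [0.0, -0.0, -1.0]]
force: [-1.7, 0.2, 0.2]
opening: 0.48
```

>>> send_rows([
  [[0, 0, 0, 0, 0, 0, -1], [0, 0, 0, 0, 0, 0, -1], [0, 0, 0, 0, 0, 0, -1], [0, 0, 0, 0, 0, 0, -1], [0, 0, 0, 0, 0, 0, -1]],
])

```text
time_s: 67.7
position: [0.4718, -0.2681, 0.0266]
tcp_rot: [[-0.004, 1.0, -0.0], [1.0, 0.004, 0.0], [0.0, -0.0, -1.0]]
force: [-1.2, -0.3, 1.9]
opening: 0.483
```

>>> send_rows([
  [[0, 0, 0, 0, 0, 0, 0.2], [0, 0, 0, 0, 0, 0, 0.5], [0, 0, 0, 0, 0, 0, 1], [0, 0, 0, 0, 0, 0, 1], [0, 0, 0, 0, 0, 0, 1]],
])

```text
time_s: 68.2
position: [0.4721, -0.2682, 0.0265]
tcp_rot: [[-0.004, 1.0, 0.0], [1.0, 0.004, -0.0], [-0.0, 0.0, -1.0]]
force: [0.3, 0.4, -0.5]
opening: 0.85
```

>>> send_rows([
  [[0, 0, 0, 0, 0, 0, 1], [0, 0, 0, 0, 0, -1, 1], [0, 0, 0, 0, 0, -3, 1], [0, 0, 0, 0, 0, -4, 1], [0, 0, 0, 0, 0, -4, 1]],
])

```text
time_s: 68.7
position: [0.4716, -0.2679, 0.1481]
tcp_rot: [[-0.004, 1.0, -0.001], [1.0, 0.004, 0.001], [0.001, -0.001, -1.0]]
force: [0.1, 0.6, 0.6]
opening: 1.0
```

>>> send_rows([
  [[0, 0, 0, 2, 0, -4, 1], [0, 0, 0, 2, 0, -4, 1], [0, 0, 0, 2, 0, -4, 1], [0, 0, 0, 1.5, 0, -2, 1], [0, 0, 0, 0, 0, 0, 1]],
])

```text
time_s: 69.2
position: [0.4729, -0.1923, 0.2906]
tcp_rot: [[-0.006, 1.0, 0.007], [1.0, 0.006, -0.004], [-0.004, 0.007, -1.0]]
force: [-0.1, -1.5, 0.3]
opening: 0.995
```

>>> send_rows([
  [[0, 0, 0, 0, 0, 0, 1], [0, 0, 0, 0, 0, 0, 1], [0, 0, 0, 0, 0, 0, 1], [0, 0, 0, 0, 0, 0, 1], [0, 0, 0, 0, 0, 0, 1]],
])

```text
time_s: 69.7
position: [0.4714, -0.1935, 0.2856]
tcp_rot: [[-0.003, 1.0, -0.002], [1.0, 0.003, 0.001], [0.001, -0.002, -1.0]]
force: [0.0, 0.2, 0.6]
opening: 0.997
```

```bash
python3 - <<'E'
from h import *
go([0.4713,-0.1532,0.0265])
m=camera_model("wrist");a=capture("wrist");cv2.imwrite("pics/w19.png",a)
bars(a,m,.05)
for r in (80,110,300): print(r,[(d,round(onplane(m,[(c+.5,r+2)],.012)[0][0]*1e3,1)) for c,d in edges(a,r,245,395,12) if d>25],round(onplane(m,[(318,r+2)],.012)[0][1]*1e3,1))
g=a[50:120,318:321].mean(1).sum(1);print("slat end rows",[(50+i+1,int(abs(np.diff(g))[i]),onplane(m,[(319,51+i)],.012)[0][1].round(4)) for i in np.argsort(-np.abs(np.diff(g)))[:4]])
E
```

```text
t 69.7 pos [ 0.4714 -0.1935  0.2856] yaw(y) 0.18 tilt [-0.0015  0.001 ] shift cm [ 4.    0.04 25.92] F [0.  0.2 0.6] op 0.997
px (299, 248, 39, 35) centre [ 470.5 -266.7] size [40.6 38.6] ang 0.3
px (298, 195, 41, 37) centre [ 470.3 -209.9] size [37.8 40.6] ang 89.4
px (297, 136, 43, 41) centre [ 470.1 -152.9] size [41.1 38.7] ang 0.2
80 [(51, np.float64(406.5)), (62, np.float64(423.9)), (78, np.float64(434.1)), (61, np.float64(452.4)), (67, np.float64(480.0)), (52, np.float64(486.1)), (105, np.float64(490.2)), (27, np.float64(508.5)), (51, np.float64(514.7)), (83, np.float64(517.7)), (28, np.float64(536.1))] -81.7
110 [(44, np.float64(406.5)), (29, np.float64(424.2)), (50, np.float64(431.5)), (72, np.float64(434.6)), (29, np.float64(452.2)), (64, np.float64(458.5)), (85, np.float64(480.3)), (61, np.float64(485.5)), (76, np.float64(490.6)), (29, np.float64(508.3)), (56, np.float64(513.5)), (71, np.float64(518.7))] -111.4
300 [(26, np.float64(407.3)), (67, np.float64(425.3)), (57, np.float64(436.1)), (51, np.float64(454.0)), (38, np.float64(462.4)), (32, np.float64(481.5)), (61, np.float64(492.2)), (53, np.float64(509.0)), (78, np.float64(519.7))] -328.8
slat end rows [(np.int64(67), 56, np.float64(-0.0672)), (np.int64(66), 42, np.float64(-0.0662)), (np.int64(63), 35, np.float64(-0.0634)), (np.int64(69), 18, np.float64(-0.0691))]
```

>>> send_rows([
  [[0, 0, 0, 4, -2, -0.5, 1], [0, 0, 0, 4, -2, -0.5, 1], [0, 0, 0, 4, 0, 0, 1], [0, 0, 0, 4, 0, 0, 1], [0, 0, 0, 3, 0, 0, 1]],
])

```text
time_s: 70.25
position: [0.4304, -0.0014, 0.2966]
tcp_rot: [[-0.004, 1.0, 0.0], [1.0, 0.004, 0.0], [0.0, 0.0, -1.0]]
force: [0.3, -0.5, 0.3]
opening: 0.998
```

```bash
python3 - <<'E'
from h import *
mt=camera_model("top");t=capture("top");cv2.imwrite("pics/top9.png",t);bars(t,mt,.05)
s=capture("scene");a=cv2.imread("pics/scene1.png")
cv2.imwrite("pics/final.png",np.hstack([cv2.resize(t,(400,300)),cv2.resize(s,(400,300))]))
ms=camera_model("scene");bars(s,ms,.05)
def cen(c,w):
    r=regions_of(c,w); return None if not r else np.round(cv2.findNonZero(np.uint8(r[0]["mask"])).mean(0)[0],1)
for w in ("bowl_white","bowl_blue","wedge_mid","pestle","oil","sponge","dish","jug"):
    print(w,[cen(c,w) for c in("scene","top")])
d=cv2.absdiff(s,a).max(2)>45;d=cv2.morphologyEx(np.uint8(d),cv2.MORPH_OPEN,np.ones((4,4)))
n,_,st,_=cv2.connectedComponentsWithStats(d);print([x[:5].tolist() for x in st[1:] if x[4]>60])
print(readout.read_state()["time_s"])
E
```

```text
px (406, 301, 22, 21) centre [ 470.3 -206.1] size [44.7 41.5] ang 88.3
px (432, 300, 23, 21) centre [ 470.6 -262.7] size [47.5 41.7] ang 88.2
px (461, 184, 30, 28) centre [ 713.3 -353.4] size [67.3 61.7] ang 89.2
px (299, 160, 51, 33) centre [768.3 -21.2] size [108.9  69.9] ang 84.6
bowl_white [array([280.5, 131.6]), array([505.4, 305. ])]
bowl_blue [array([370.4, 208. ]), array([212.1, 326. ])]
wedge_mid [array([303.6, 229.9]), array([322.4, 217. ])]
pestle [array([227.2, 198.4]), array([425.8, 185.9])]
oil [array([225.1, 167.9]), array([468. , 203.6])]
sponge [array([261.4, 274.5]), array([324.3, 177.3])]
dish [array([359.6, 337.6]), array([207.9, 214.4])]
jug [array([396.4, 380.5]), array([140.2, 194.2])]
[[397, 17, 35, 29, 718], [355, 45, 98, 95, 4257], [470, 59, 25, 49, 631], [560, 94, 13, 9, 79], [544, 109, 58, 48, 1239], [432, 115, 14, 15, 104], [528, 172, 10, 8, 64], [326, 175, 10, 10, 63], [528, 205, 67, 63, 1986], [414, 253, 20, 18, 235], [427, 266, 21, 18, 241], [585, 273, 34, 26, 573], [442, 280, 17, 14, 168]]
71.15
```

View pics/final.png

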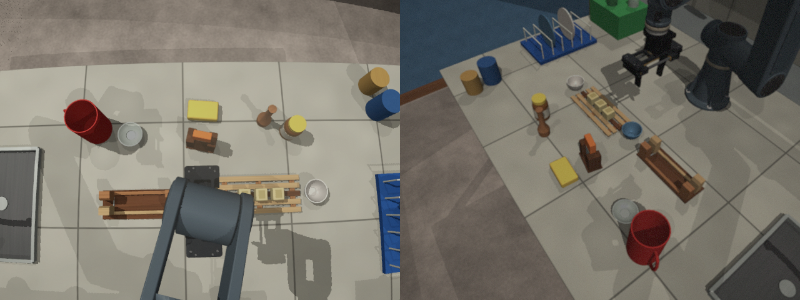

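The three bars are in a row on the rack and the clamp is empty. The wedge, bowls and bystanders are unmoved; the only changes in the scene picture are the arm, its shadows and the bars. I'll hand in.

```bash
python3 -c "
from h import *
print(bot.hand_in())"
```

```text
the job is handed in; nothing more can be done
None
```

The job is done and handed in at about 71 s of robot time; the hand-in reports no verdict.

- **Clamp:** I worked the wedge down at left, right, left, right, left. The openings measured were 2.9, 4.7, 8.2, 11.3 and 13 mm. Neither end got more than about 3.5 mm ahead. The last left push went about 1.5 mm further than I meant.
- **Wedge:** it is back in its stand, about 0.2 mm from where it stood.
- **Bars:** three were present, and all three are on the rack. One was knocked about 26 mm aside after I had placed it, so I re-placed it.
- **Row:** in the last wrist picture the bars lie square within about 0.6°. They are about 57 mm apart, which leaves about 17 mm of air, and the row is within about 2 mm of the middle of the dark slat.
- **Everything else:** comparing the first and last pictures, the bowls and bystanders had not moved. The arm hid the blue bowl and one bar in the last top picture; the top-camera network put the bowl on the clamp, a false detection. For the bowl I went by the scene picture, which agrees with the start.

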